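# Sample tin, check weight and lot stamp into their matching rests

## Task

Set up the lot-check station in the middle of the desk: from the things standing between the rests, stand the middle-sized tin, the brass weight and the wooden stamp upright in the three wooden rests, each seated in the recess that matches its foot (wide round, small round, oblong). The middle-sized tin is in the middle of a stack of three, so take the small tin off first and, when the middle one is out, put the small tin back centred on top of the large tin. Leave the large tin standing where it is.

Things in the scene. Friction and masses are not known exactly. Their poses are not given: they have to be found in the camera images.
- large_tin_center (a point): The stack of three tins stands on the open desk among the rests (the tins at the back left by the wall are not meant). Large round grey tin with a slip lid, 70 mm diameter, 48 mm high, bottom of the stack of three, stands loose on the desk and stays there. Point: its centre, 24 mm above its underside; z is up. Lid top is flat, 24 mm above the point.
- middle_tin_center (a point): Middle-sized round grey tin, 62 mm diameter (lid, the top 14 mm; the body below is about 60 mm) and 54 mm high, so taller and narrower than the large tin; about 0.11 kg. At the start it stands on the large tin with the small tin on it, each centred to within 2 mm. Point: its centre, 27 mm above its underside; z is up.
- small_tin_center (a point): Small round tin, top of the stack, 38 mm high: grey body 44 mm diameter (lower 25 mm), bright aluminium lid 48 mm diameter (upper 13 mm); about 0.08 kg. Point: its centre, 19 mm above its underside; z is up. To put it aside for a while: the bare desk around x = 0.52, y = 0.40 is always free, at least 80 mm round that point.
- weight_center (a point): Brass check weight, round body 32 mm diameter and about 23 mm high, above it a knob about 18 mm across up to 34 mm; 0.2 kg, stands loose on the desk. Point: its centre, 17 mm above its underside; z is up. It can be gripped from above by the upper part of the body.
- stamp_center (a point): Wooden hand stamp, 73 mm high, stands loose on the open desk (the like stamp beyond y = 0.7 at the far left is room clutter, not meant): oblong foot 25 mm (own x) by 48 mm (own y), 16 mm high, then a thin neck, and a round knob 24 mm across from 34 to 73 mm above the underside. Point: on the knob's axis, 36.5 mm above its underside; z is up, y runs along the foot's long side; either way round in the rest is right.
- tin_rest_seat (a point): Fixed wooden rest, 90 x 90 mm, 16 mm high, with a wide round recess, 74 mm diameter, 9 mm deep, cork-coloured floor: for the middle-sized tin. Point: centre of the recess floor, 7 mm above the desk; z is up.
- weight_rest_seat (a point): Fixed wooden rest, 66 x 66 mm, 16 mm high, with a small round recess, 44 mm diameter, 9 mm deep, cork-coloured floor: for the brass weight. Point: centre of the recess floor, 7 mm above the desk; z is up.
- stamp_rest_seat (a point): Fixed wooden rest, 54 x 80 mm, 16 mm high, with an oblong recess 34 mm (own x) by 60 mm (own y), 9 mm deep, cork-coloured floor: for the stamp. Point: centre of the recess floor, 7 mm above the desk; z is up, y runs along the recess's long side.

How it is judged:
At the end, for the whole second after the job is handed in: Middle tin, weight and stamp upright (7 degrees) on the recess floor of their own rests (4 mm in height, 10 mm of centre); small tin upright on the large tin's lid, within 15 mm of its centre; large tin upright, within 30 mm of its start; all released and at rest (horizontal distance between middle_tin_center and tin_rest_seat below 0.01 m and z of middle_tin_center in the frame of tin_rest_seat between 0.023 and 0.031 m and angle between each of middle_tin_center, weight_center, stamp_center, small_tin_center, large_tin_center's own z axis and vertical below 0.12 rad and horizontal distance between weight_center and weight_rest_seat below 0.01 m and z of weight_center in the frame of weight_rest_seat between 0.013 and 0.021 m and horizontal distance between stamp_center and stamp_rest_seat below 0.01 m and z of stamp_center in the frame of stamp_rest_seat between 0.0325 and 0.0405 m and horizontal distance between small_tin_center and large_tin_center below 0.015 m and z of small_tin_center in the frame of large_tin_center between 0.039 and 0.047 m and distance of large_tin_center from where it was at the start of the episode below 0.03 m and linear speed of each of large_tin, middle_tin, small_tin, weight, stamp below 0.02 m/s); the robot touches nothing.
It also fails if it takes over 144 s, if anything falls off the work surface, if the arm or the gripper's body presses on something with over 40 N, if the wrist force passes 120 N, or if a joint passes its speed limit or range.

## Robot

A 6-joint arm with a two-finger parallel gripper is mounted at the origin on a cart in front of the work surface, level with it; the furniture and walls round the work are solid. World frame = base frame: x ahead of the robot, y to its left, z up, the work surface at z = 0. Lengths are in m, angles in rad, forces in N, time in s.
With the tool pointing down it reaches from about 0.4 to 0.825 m from the base axis. Payload 7 kg.
Tool frame: the origin (TCP) lies at the very end of the fingers, on their centre line; the grasp point (between the pads) lies 19 mm behind it (tcp_to_grasp is the distance from the TCP to the grasp point, in m); x points along the fingers, z is the direction in which the jaws open and shut, and the axes are right-handed (so a half turn about x gives the same grasp; the last joint's range is limited). The gripper opens to 88 mm and grips with 3 to 60 N. Pads are 19 mm wide; open, the fingers measure 130 mm over their backs; the gripper's body (78 mm by 193 mm) begins 47 mm behind the grasp point.
Start: joints at [-0.94, 0.359, 0.012, 0, -1.224, -0.288], TCP at [0.227, -0.636, 0.227] pointing down, gripper open.
Joint ranges: [-3.07, 3.07], [-1.43, 2.12], [-1.02, 1.25], [-3.03, 1.67], [-3.05, -0], [-3.03, 3.03]. Speed limits (rad/s): [2.39, 2.39, 3.01, 3.14, 3.14, 3.14].

## Interface

Orientations are given as [roll, pitch, yaw] about the fixed x, y, z axes, in that order (R = Rz(yaw) Ry(pitch) Rx(roll)).
In Python, from station import get_state, grab_frame, job_done, tcp_to_grasp gives the robot as it stands. The module is installed in compiled form; this text tells all that it offers.
- The arm moves only by the shell command python3 -m crank 'ROWS' [FORCE]. ROWS is JSON, a list of rows, each a list of 7 numbers: the shift along the tool's x, y, z in m, then the turn, a rotation vector about the tool's x, y, z in rad, then the opening, from 0 (shut) to 1 (fully open). In form: [[x, y, z, wx, wy, wz, fingers], ...]. A call has 1 to 10 rows; each row is the pose to reach, as a shift and turn from the pose commanded when the call began, along the tool's axes at that moment; what a row does not reach only later rows make up. A row lasts 1/8 s, in which the tool goes at most 62.5 mm and 10.7 degrees, less where a joint would pass 70% of its speed; a pose out of reach is approached as far as the arm can. A call with a gripper value outside its range is refused whole. The fingers move at their own pace and stop on an object; FORCE is the grip in N (left out, the last holds). Time passes only in rows, so rows that repeat a pose let the fingers close. It gives the time, the measured TCP pose, the force and the opening at its end, in the units of the state.
- get_state(): the state, without advancing time (a new reading comes with each control period).
- grab_frame(name): name is "side" or "top"; returns a dict with "pixels" (400x640x3 uint8, red, green, blue), "vfov" (degrees; the focal length in pixels is half the picture's height over the tangent of half this angle, whatever the lens; pixels are square), "cx", "cy" (the principal point, pixels), "extrinsics" (4x4, takes a point from world to camera coordinates). Camera axes: x right, y up, looking along -z (the intrinsics and any distortion apply to the point x, -y, -z); pixel columns grow to the right and rows downward; lengths in m; the calibration is good to about 2 mm. A picture is of the moment at which its call begins. There is no depth.
- job_done(): hands the job in, once; it reports no verdict.
The state is a dict: "t": time; "q": joint angles; "qd": joint speeds; "joint_efforts": joint torques, N m; "eef_pos": TCP position; "ee_rot": TCP orientation; "force": force on the tool from outside, world axes, zero at the start; "moment": the same for the moment, N m; "width": finger opening in m.
Only numpy, scipy, OpenCV 4.12 (cv2) and the standard library are available. Lean on these libraries where they do the work, as an engineer would, in place of code of your own. Each camera call takes 0.05 s, during which the arm holds its last target.

## Working session

There is one attempt and no reset: what is moved stays moved. The work goes in short steps, Python scripts to look and compute and a shell command to move; the robot and the scene stay as the last step left them, time stands still between calls to the robot, and variables do not carry over. Pictures are saved under pics/ and viewed, and the job is handed in when it is done.

```bash
mkdir -p pics; ls
python3 - <<'E'
from station import *
import cv2,numpy as np
np.set_printoptions(precision=4,suppress=True)
print(get_state(), tcp_to_grasp)
for n in("side","top"):
    f=grab_frame(n); print({k:v for k,v in f.items() if k!="pixels"})
    cv2.imwrite(f"pics/{n}0.png",f["pixels"][:,:,::-1])
E
```

```text
pics
{'t': 0.0, 'q': array([-0.9399,  0.3594,  0.011 , -0.0003, -1.2241, -0.2881]), 'qd': array([ 0.    , -0.0001, -0.0008, -0.0005, -0.0001, -0.0005]), 'joint_efforts': array([  0.0001, -58.2706,  29.3061,   6.9974,   0.0068,  -0.0002]), 'eef_pos': array([ 0.2267, -0.6353,  0.2256]), 'ee_rot': array([0.0935, 1.5691, 2.007 ]), 'force': array([-1.1883, -0.2501,  0.674 ]), 'moment': array([ 0.0126, -0.0405,  0.0026]), 'width': 0.08754859628426977} 0.0188
{'vfov': 42.66684876288529, 'cx': 309.03969599628056, 'cy': 210.48408030830277, 'extrinsics': array([[-0.9142, -0.4045, -0.0258,  0.4734],
       [ 0.1676, -0.435 ,  0.8847, -0.1852],
       [-0.3691,  0.8044,  0.4655, -0.9363],
       [ 0.    ,  0.    ,  0.    ,  1.    ]])}
{'vfov': 49.21723308929703, 'cx': 326.5376425535899, 'cy': 197.74350746412506, 'extrinsics': array([[ 0.0207, -0.9995, -0.023 , -0.0424],
       [ 0.982 ,  0.016 ,  0.188 , -0.5504],
       [-0.1876, -0.0265,  0.9819, -0.9754],
       [ 0.    ,  0.    ,  0.    ,  1.    ]])}
```

View pics/side0.png

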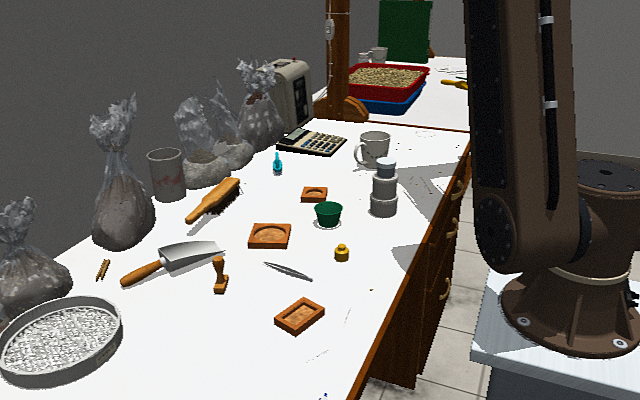

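View pics/top0.png

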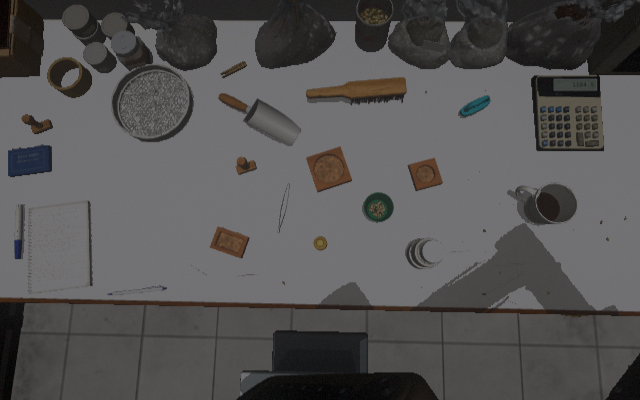

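```bash
cat > h.py <<'E'
from station import *
import cv2,numpy as np
from scipy.spatial.transform import Rotation as R
from scipy.optimize import least_squares
np.set_printoptions(precision=4,suppress=True)
def cam(n):
    f=grab_frame(n); s=f["pixels"].shape[0]; fl=s/2/np.tan(np.radians(f["vfov"])/2)
    E=f["extrinsics"]; return dict(img=f["pixels"][:,:,::-1].copy(),f=fl,c=(f["cx"],f["cy"]),E=E)
def proj(c,p):
    q=c["E"][:3,:3]@np.asarray(p,float)+c["E"][:3,3]
    return np.array([c["c"][0]+c["f"]*q[0]/-q[2], c["c"][1]-c["f"]*q[1]/-q[2]])
def plane(c,uv,z):
    d=np.array([(uv[0]-c["c"][0])/c["f"],-(uv[1]-c["c"][1])/c["f"],-1.])
    Rm=c["E"][:3,:3]; o=-Rm.T@c["E"][:3,3]; d=Rm.T@d
    return o+d*(z-o[2])/d[2]
def tri(ct,ut,cs,us):
    return least_squares(lambda p:np.r_[proj(ct,p)-ut,proj(cs,p)-us],[.6,0,.05])
def crop(c,name,x,y,w,h,k):
    im=cv2.resize(c["img"][y:y+h,x:x+w],None,fx=k,fy=k,interpolation=cv2.INTER_CUBIC)
    for i in range(0,w,10):
        cv2.line(im,(i*k,0),(i*k,5 if i%50 else 15),(0,0,255),1)
        if i%20==0: cv2.putText(im,str(x+i),(i*k,25),0,.4,(0,0,255),1)
    for i in range(0,h,10):
        cv2.line(im,(0,i*k),(5,i*k),(0,0,255),1)
        if i%20==0: cv2.putText(im,str(y+i),(8,i*k+4),0,.4,(0,0,255),1)
    cv2.imwrite("pics/"+name+".png",im)
E
python3 - <<'E'
from h import *
t=cam("top");s=cam("side")
crop(t,"t1",200,135,150,125,5)
crop(t,"t2",330,150,150,125,5)
crop(s,"s1",200,205,160,120,5)
crop(s,"s2",290,150,120,100,6)
E
```

```text
(no output)
```

View pics/t1.png

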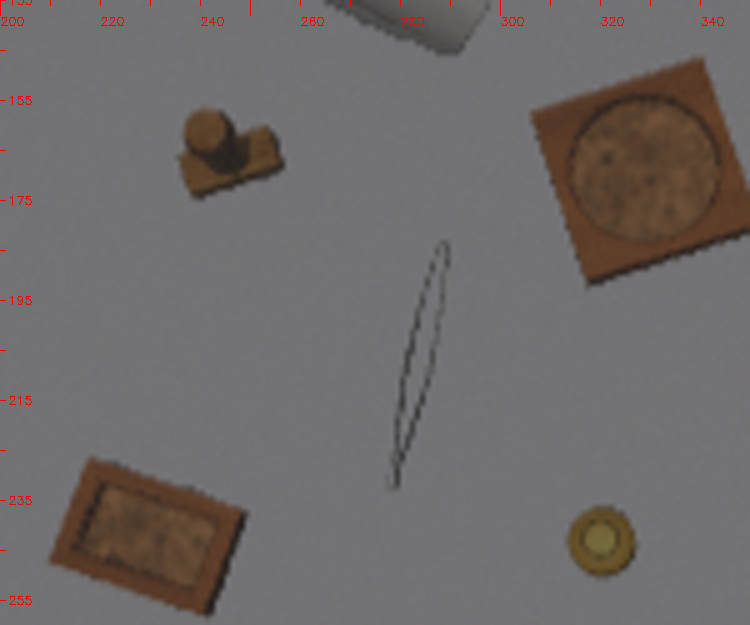

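View pics/t2.png

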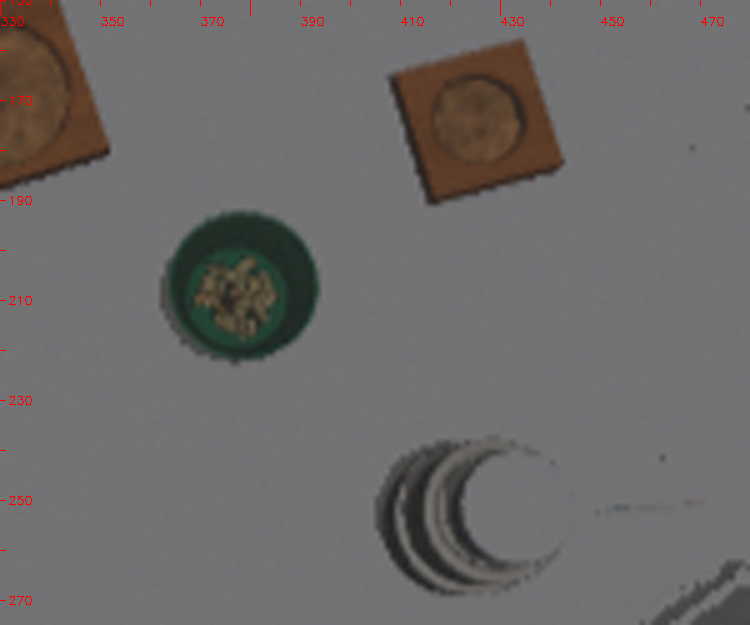

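View pics/s1.png

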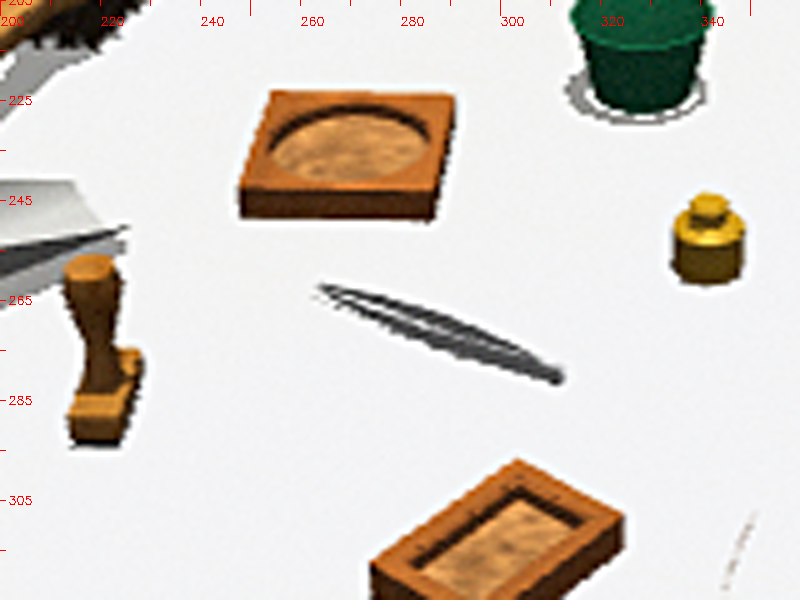

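View pics/s2.png

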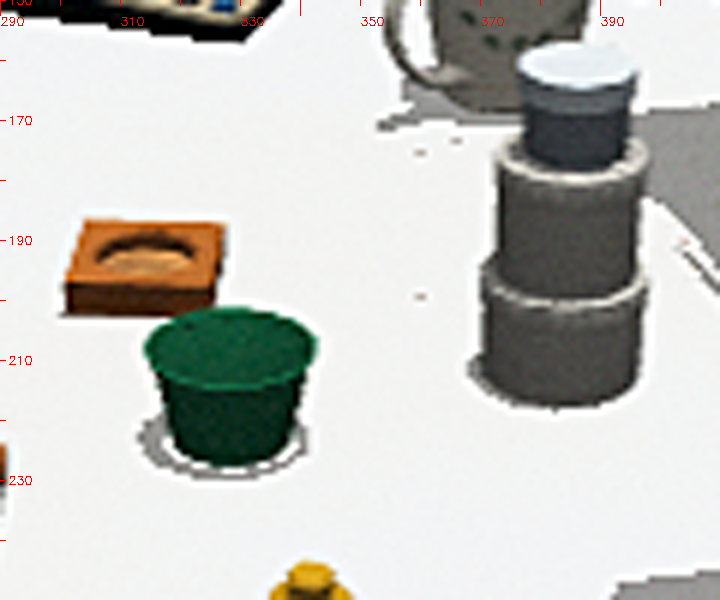

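Run:
```python
from h import *
t=cam("top");s=cam("side")
P={"tinrest":(.016,[[306.4,157.4],[340.4,146.6],[351.4,179.4],[317.4,190.4]],[[254,223.4],[291,224],[287.4,243],[248,242.4]]),
"wrest":(.016,[[408,165],[434.4,157.6],[442.6,182],[416.4,190]],[[304.2,186.5],[327.7,187.5],[325.8,198.3],[301.2,197.3]]),
"srest":(.016,[[218,226.4],[248.6,237],[241.2,257],[210,247]],[[303.4,297],[324.6,308],[274.4,317.6]]),
"stamp":(.073,[[241.6,161]],[[218.4,258.4]]),
"weight":(.034,[[320,242.6]],[[342,245.6]]),
"small":(.14,[[433.2,251.2]],[[386.2,160.7]])}
for n,(z,a,b) in P.items():
    A=np.array([plane(t,u,z) for u in a]);B=np.array([plane(s,u,z) for u in b])
    print(n,"top",A.mean(0)[:2],"side",B.mean(0)[:2]);
    if len(a)>1:
        print(A[:,:2].round(3).tolist(),B[:,:2].round(3).tolist())
        print([np.linalg.norm(A[i]-A[(i+1)%4]).round(4) for i in range(4)],[np.degrees(np.arctan2(*(A[(i+1)%4]-A[i])[1::-1])).round(1) for i in range(4)])
    else:
        r=tri(t,a[0],s,b[0]); print(r.x,r.fun)
crop(t,"t3",215,145,50,40,14)
crop(s,"s3",205,250,50,50,12)
```

```text
tinrest top [ 0.6319 -0.0356] side [ 0.6299 -0.0313]
[[0.659, 0.021], [0.688, -0.063], [0.605, -0.091], [0.576, -0.009]] [[0.687, -0.057], [0.603, -0.087], [0.573, -0.006], [0.657, 0.025]]
[np.float64(0.0888), np.float64(0.088), np.float64(0.0876), np.float64(0.0882)] [np.float64(-70.9), np.float64(-161.3), np.float64(109.2), np.float64(19.4)]
wrest top [ 0.622 -0.272] side [ 0.6189 -0.267 ]
[[0.643, -0.23], [0.663, -0.295], [0.602, -0.313], [0.581, -0.249]] [[0.66, -0.29], [0.598, -0.307], [0.577, -0.244], [0.64, -0.226]]
[np.float64(0.068), np.float64(0.064), np.float64(0.0673), np.float64(0.0655)] [np.float64(-73.1), np.float64(-163.4), np.float64(108.1), np.float64(17.3)]
srest top [0.4464 0.1998] side [0.4496 0.1896]
[[0.483, 0.23], [0.459, 0.154], [0.411, 0.169], [0.433, 0.246]] [[0.458, 0.16], [0.409, 0.175], [0.482, 0.234]]
[np.float64(0.0795), np.float64(0.0503), np.float64(0.0797), np.float64(0.0525)] [np.float64(-107.8), np.float64(162.5), np.float64(73.7), np.float64(-17.7)]
stamp top [0.6317 0.1687] side [0.6289 0.1781]
[0.634  0.1704 0.067 ] [-0.1125 -0.2758  0.2374  0.0668]
weight top [ 0.447  -0.0186] side [ 0.4453 -0.0125]
[ 0.4474 -0.0185  0.0301] [-0.0144 -0.05    0.0473  0.0055]
small top [ 0.4243 -0.2595] side [ 0.423  -0.2532]
[ 0.4247 -0.2601  0.1371] [-0.018  -0.0723  0.0864  0.0054]
```

View pics/t3.png

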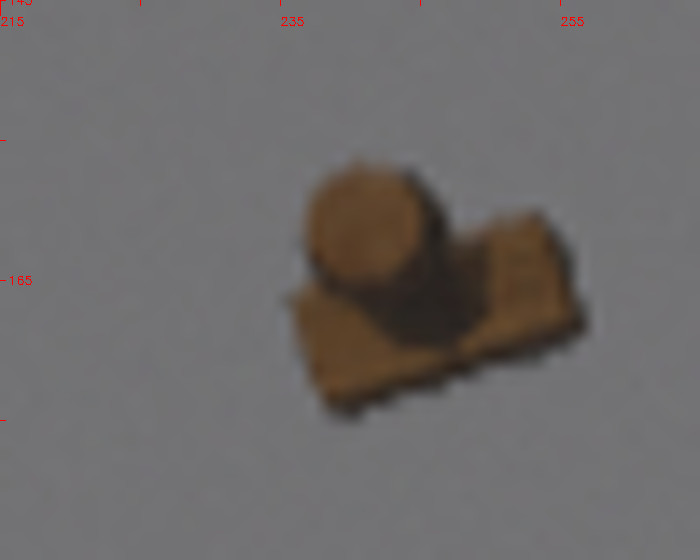

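View pics/s3.png

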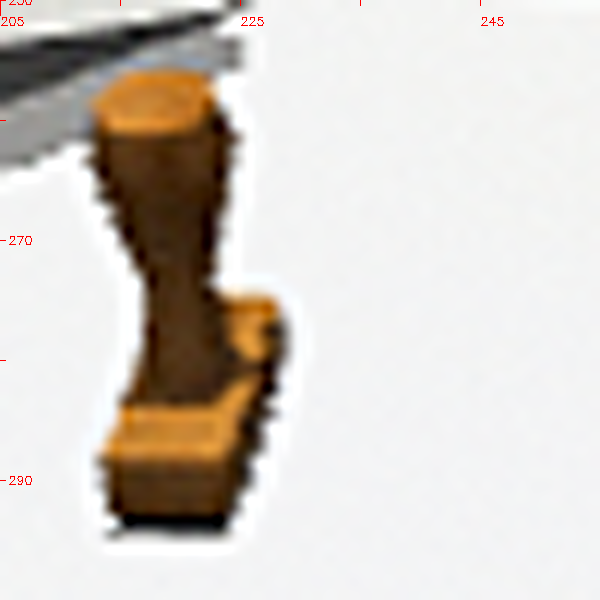

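```bash
cat >> h.py <<'E'
def st():
    g=get_state(); return g, np.array(g["eef_pos"]), R.from_euler("xyz",g["ee_rot"])
def Rt(psi):
    x=np.array([0,0,-1.]);z=np.array([np.cos(psi),np.sin(psi),0]);y=np.cross(z,x)
    return R.from_matrix(np.c_[x,y,z])
def to(pos,psi=None):
    g,p,r=st()
    z=r.as_matrix()[:,2]; cur=np.degrees(np.arctan2(z[1],z[0]))
    if psi is None: psi=cur
    d=r.inv().apply(np.array(pos)-p); w=(r.inv()*Rt(np.radians(psi))).as_rotvec()
    print("jaw",cur.round(1),"shift",d.round(4),"turn",w.round(4),"q6",g["q"][5].round(2),"t",g["t"])
E
python3 - <<'E'
from h import *
print(st()[2].as_matrix()); to([.424,-.257,.25]); 
t=cam("top");s=cam("side")
a,b=plane(t,(239.2,173.9),0),plane(t,(256.4,168.2),0);print(np.degrees(np.arctan2(*(a-b)[1::-1])),np.linalg.norm(a-b))
a,b=plane(t,(236,166),.016),plane(t,(253,160.3),.016);print(np.degrees(np.arctan2(*(a-b)[1::-1])))
E
```

```text
[[-0.0003 -0.9418 -0.3361]
 [ 0.0005 -0.3361  0.9418]
 [-1.      0.0001  0.0006]]
jaw 109.6 shift [-0.0236 -0.313   0.2903] turn [ 0.      0.0006 -0.0001] q6 -0.29 t 0.3
109.85781844436136 0.04530124693184685
110.11419340268498
```

```bash
python3 -m crank '[[-0.01,-0.05,0.046,0,0,0,1],[-0.0236,-0.1,0.093,0,0,0,1],[-0.0236,-0.15,0.139,0,0,0,1],[-0.0236,-0.2,0.185,0,0,0,1],[-0.0236,-0.25,0.232,0,0,0,1],[-0.0236,-0.29,0.27,0,0,0,1],[-0.0236,-0.313,0.29,0,0,0,1],[-0.0236,-0.313,0.29,0,0,0,1],[-0.0236,-0.313,0.29,0,0,0,1]]' 15
python3 - <<'E'
from h import *
to([.424,-.257,.18])
t=cam("top");s=cam("side")
crop(t,"t4",360,180,150,120,5)
crop(s,"s4",310,60,140,120,5)
E
```

```text
t: 1.52
eef_pos: [0.4242, -0.2573, 0.2503]
ee_rot: [-2.587, 1.571, -0.672]
force: [0.2, 0.3, 0.4]
width: 0.0879
jaw 109.7 shift [0.0703 0.0001 0.0003] turn [ 0.     -0.0001  0.0001] q6 -1.08 t 1.525
```

View pics/t4.png

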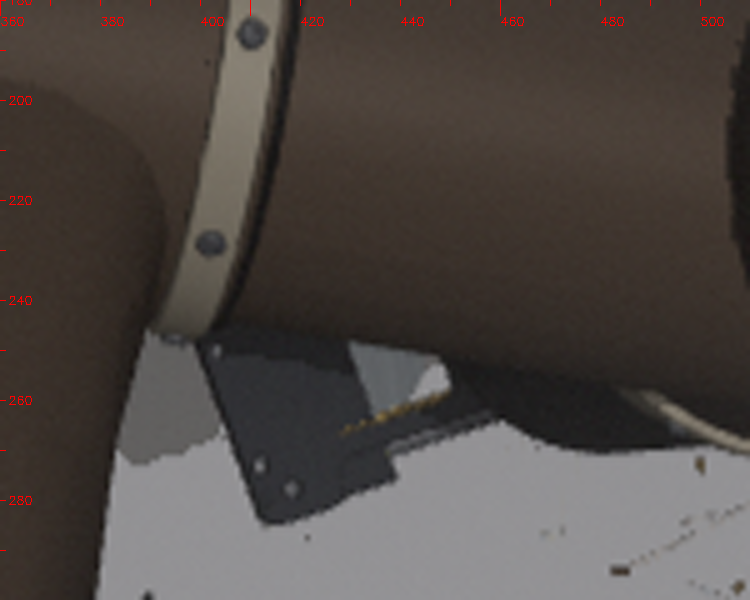

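View pics/s4.png

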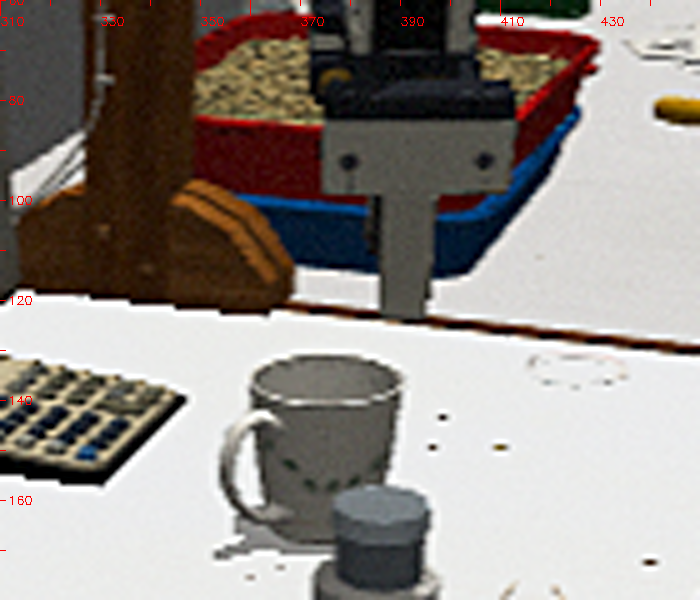

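Run:
```python
from h import *
s=cam("side");t=cam("top")
for c in(s,t): print("cam",-c["E"][:3,:3].T@c["E"][:3,3])
g,p,r=st()
for z in(.065,-.065,.044):
  for y in (-.0095,.0095):
    print(z,y,proj(s,p+r.apply([0,y,z])),proj(t,p+r.apply([0,y,z])))
```

```text
cam [0.1182 0.8641 0.6119]
cam [ 0.3584 -0.0595  1.0603]
0.065 -0.0095 [386.1658 124.565 ] [410.4473 253.8474]
0.065 0.0095 [394.882  124.5559] [414.0895 263.7696]
-0.065 -0.0095 [383.0993 107.5227] [476.706  231.4611]
-0.065 0.0095 [391.0066 107.4938] [480.6173 241.224 ]
0.044 -0.0095 [385.6289 121.5811] [421.2057 250.2126]
0.044 0.0095 [394.2034 121.5683] [424.8918 260.1089]
```

Run:
```python
from h import *
to([.4235,-.255,.114])
```

```text
jaw 109.5 shift [ 0.136  -0.0011  0.0031] turn [ 0.      0.0001 -0.0003] q6 -1.08 t 1.725
```

```bash
python3 -m crank '[[0.04,0,0.003,0,0,0,1],[0.08,-0.001,0.003,0,0,0,1],[0.115,-0.001,0.003,0,0,0,1],[0.136,-0.001,0.003,0,0,0,1],[0.136,-0.001,0.003,0,0,0,1]]' 15
python3 - <<'E'
from h import *
to([.4235,-.255,.114])
t=cam("top");s=cam("side")
crop(t,"t5",380,200,120,100,6)
crop(s,"s5",340,110,90,90,8)
E
```

```text
t: 2.35
eef_pos: [0.4226, -0.2548, 0.1128]
ee_rot: [1.058, 1.567, 2.97]
force: [-0.1, -0.1, 1.4]
width: 0.0875
jaw 109.5 shift [-0.0012 -0.0008 -0.0005] turn [ 0.      0.0018 -0.0032] q6 -1.09 t 2.35
```

View pics/s5.png

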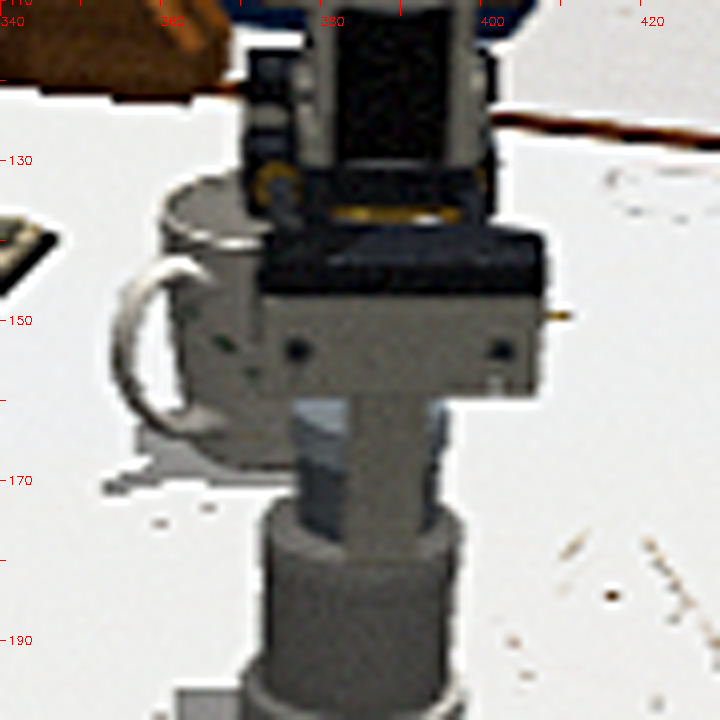

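View pics/t5.png

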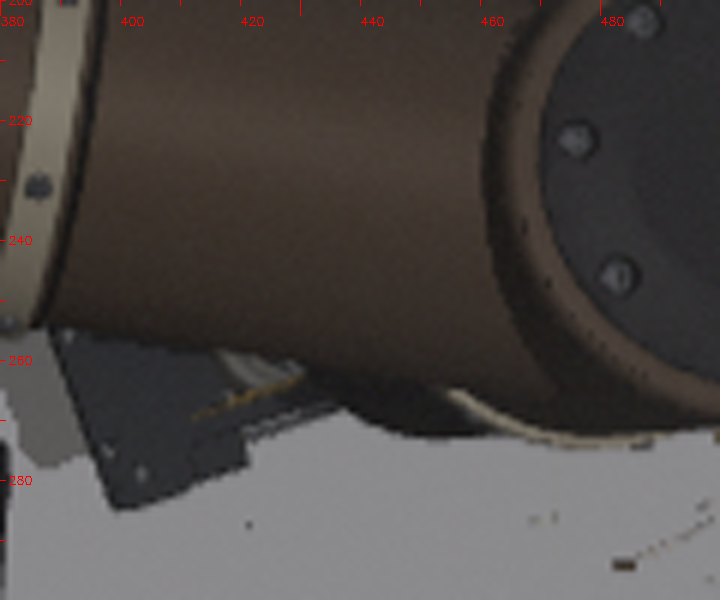

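```bash
python3 -m crank '[[-0.001,0,0,0,0,0,0.5],[-0.001,0,0,0,0,0,0.4],[-0.001,0,0,0,0,0,0.4],[-0.001,0,0,0,0,0,0.4],[-0.001,0,0,0,0,0,0.4],[-0.001,0,0,0,0,0,0.4]]' 15; python3 -c "
from h import *
to([.52,.40,.2])"
```

```text
t: 3.2
eef_pos: [0.4245, -0.2544, 0.1154]
ee_rot: [-2.492, 1.57, -0.578]
force: [0.8, -1.9, 2.5]
width: 0.0471
jaw 109.7 shift [-0.0848 -0.3101  0.5841] turn [ 0.     -0.0006  0.0005] q6 -1.09 t 3.2
```

```bash
python3 -m crank '[[-0.03,0,0,0,0,0,0.4],[-0.085,0,0,0,0,0,0.4],[-0.11,-0.02,0.04,0,0,0,0.4],[-0.11,-0.05,0.09,0,0,0,0.4],[-0.11,-0.078,0.146,0,0,0,0.4],[-0.11,-0.107,0.2,0,0,0,0.4],[-0.11,-0.135,0.254,0,0,0,0.4],[-0.11,-0.163,0.308,0,0,0,0.4],[-0.11,-0.192,0.362,0,0,0,0.4],[-0.11,-0.22,0.415,0,0,0,0.4]]'; python3 -c "
from h import *
print(get_state()['q'],get_state()['width'])
to([.52,.40,.014])"
```

```text
t: 4.45
eef_pos: [0.4912, 0.2126, 0.2248]
ee_rot: [1.467, 1.57, -2.903]
force: [1.0, -1.0, -1.1]
width: 0.0471
[ 0.7747  0.1305 -0.2974 -0.0005 -1.1437 -2.0021] 0.04713226582724545
jaw 109.7 shift [ 0.2107 -0.0903  0.1667] turn [ 0.      0.0001 -0.0008] q6 -2.0 t 4.45
```

```bash
python3 -m crank '[[0,-0.03,0.055,0,0,0,0.4],[0,-0.06,0.11,0,0,0,0.4],[0,-0.09,0.167,0,0,0,0.4],[0.05,-0.09,0.167,0,0,0,0.4],[0.1,-0.09,0.167,0,0,0,0.4],[0.15,-0.09,0.167,0,0,0,0.4],[0.18,-0.09,0.167,0,0,0,0.4],[0.2,-0.09,0.167,0,0,0,0.4],[0.2,-0.09,0.167,0,0,0,0.4]]'; python3 -c "
from h import *
to([.52,.40,.0125])"
```

```text
t: 5.58
eef_pos: [0.5191, 0.3967, 0.0227]
ee_rot: [2.072, 1.566, -2.298]
force: [-1.2, -0.5, -0.3]
width: 0.0467
jaw 109.6 shift [ 0.0102 -0.002   0.0028] turn [-0.     -0.0024 -0.0044] q6 -2.18 t 5.575
```

```bash
python3 -m crank '[[0.004,0,0,0,0,0,0.4],[0.007,0,0,0,0,0,0.4],[0.009,0,0,0,0,0,0.4],[0.009,0,0,0,0,0,0.4]]'; python3 -c "
from h import *
to([.52,.40,.0125])"
```

```text
t: 6.08
eef_pos: [0.5205, 0.3982, 0.0164]
ee_rot: [-0.829, 1.57, 1.085]
force: [0.4, 1.1, -1.5]
width: 0.0474
jaw 109.6 shift [ 0.0039 -0.0002  0.0019] turn [-0.      0.0002  0.0002] q6 -2.18 t 6.075
```

```bash
python3 -m crank '[[0.002,0,0,0,0,0,0.4],[0.003,0,0,0,0,0,0.4],[0.003,0,0,0,0,0,0.4]]'
python3 - <<'E'
from h import *
to([.52,.40,.0125])
s=cam("side"); g,p,r=st()
u=proj(s,p).astype(int);print(u, get_state()["force"])
crop(s,"s6",max(0,u[0]-60),max(0,u[1]-60),120,100,6)
E
```

```text
t: 6.45
eef_pos: [0.5205, 0.3981, 0.0131]
ee_rot: [2.939, 1.571, -1.431]
force: [0.0, -0.3, -1.4]
width: 0.0472
jaw 109.6 shift [ 0.0006 -0.0002  0.0019] turn [-0.     -0.0001 -0.    ] q6 -2.18 t 6.45
[204 376] [-0.2391  0.323  -1.0439]
```

View pics/s6.png

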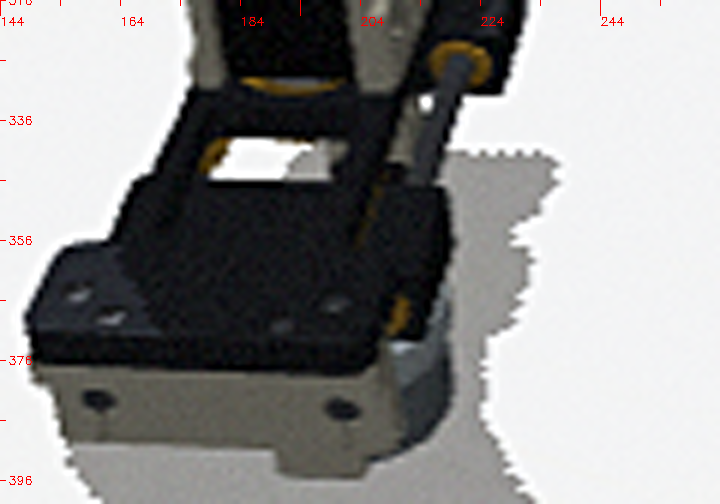

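```bash
python3 -m crank '[[0.001,0,0,0,0,0,0.4],[0.0015,0,0,0,0,0,0.4],[0.0015,0,0,0,0,0,0.4]]'; python3 -c "
from h import *
to([.52,.40,.0125]);print(get_state()['force'])"
```

```text
t: 6.88
eef_pos: [0.5209, 0.3983, 0.0129]
ee_rot: [-1.406, 1.57, 0.508]
force: [-1.9, -2.1, 8.2]
width: 0.0469
jaw 109.7 shift [0.0004 0.0003 0.0019] turn [-0.      0.0002  0.0011] q6 -2.18 t 6.875
[-1.9017 -2.0513  8.2283]
```

Contact on the desk. Release and go up.

```bash
python3 -m crank '[[0,0,0,0,0,0,0.6],[0,0,0,0,0,0,1],[0,0,0,0,0,0,1],[0,0,0,0,0,0,1],[0,0,0,0,0,0,1],[-0.05,0,0,0,0,0,1],[-0.11,0,0,0,0,0,1],[-0.17,0,0,0,0,0,1],[-0.2,0,0,0,0,0,1],[-0.2,0,0,0,0,0,1]]'
python3 - <<'E'
from h import *
to([.4245,-.2545,.21])
s=cam("side")
crop(s,"s7",330,130,90,100,6);crop(s,"s7b",140,320,120,80,5)
t=cam("top")
crop(t,"t7",360,200,110,90,6);crop(t,"t7b",90,150,150,110,5)
E
```

```text
t: 8.12
eef_pos: [0.5215, 0.3992, 0.2152]
ee_rot: [-1.052, 1.565, 0.862]
force: [0.1, -1.2, -0.4]
width: 0.0879
jaw 109.7 shift [ 0.0019  0.3112 -0.583 ] turn [-0.      0.003   0.0052] q6 -2.18 t 8.125
```

View pics/s7.png

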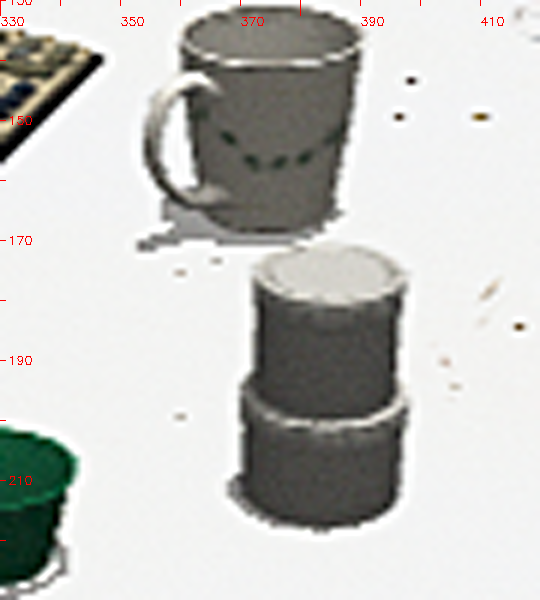

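View pics/t7.png

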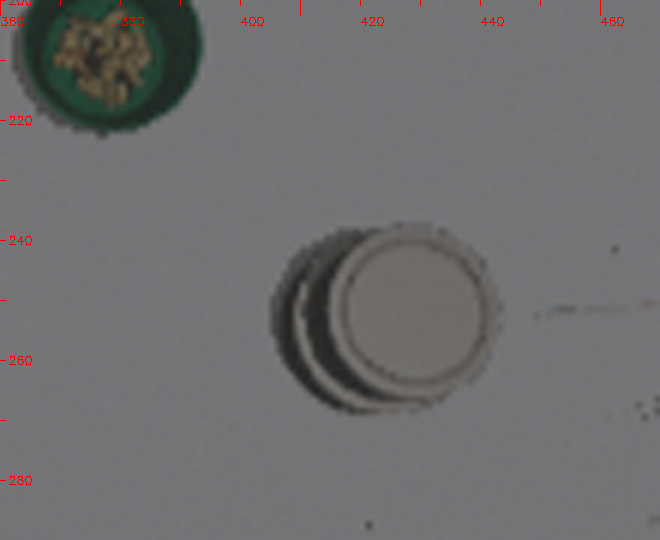

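View pics/s7b.png

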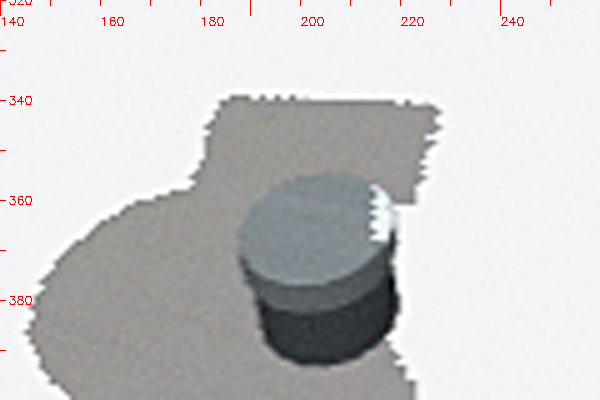

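View pics/t7b.png

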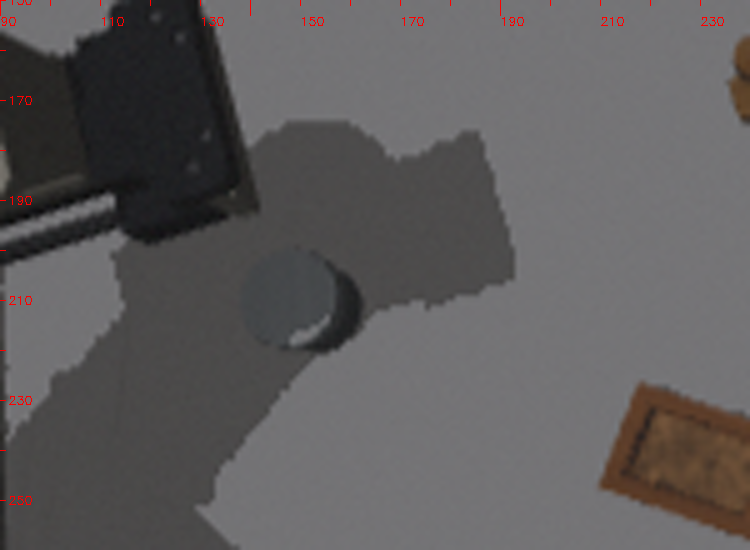

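Run:
```python
from h import *
t=cam("top");s=cam("side")
print(plane(t,(148,209.8),.038),plane(s,(203.8,365.8),.038))
print(plane(t,(429.2,252.7),.102),plane(s,(385,175.8),.102))
```

```text
[0.5173 0.3951 0.038 ] [0.5169 0.3998 0.038 ]
[ 0.4236 -0.259   0.102 ] [ 0.4231 -0.2493  0.102 ]
```

```bash
python3 -c "
from h import *
to([.427,-.254,.205])"
python3 -m crank '[[0,0.028,-0.052,0,0,0,1],[0,0.056,-0.104,0,0,0,1],[0,0.084,-0.156,0,0,0,1],[0,0.112,-0.208,0,0,0,1],[0,0.14,-0.26,0,0,0,1],[0,0.168,-0.312,0,0,0,1],[0,0.196,-0.364,0,0,0,1],[0,0.224,-0.416,0,0,0,1],[0,0.252,-0.47,0,0,0,1],[0,0.28,-0.525,0,0,0,1]]'; python3 -c "
from h import *
to([.427,-.254,.18])"
```

```text
jaw 109.6 shift [ 0.0064  0.3064 -0.5825] turn [-0.     -0.001  -0.0021] q6 -2.18 t 8.325
t: 9.57
eef_pos: [0.4322, -0.1922, 0.2109]
ee_rot: [1.206, 1.57, 3.12]
force: [1.4, -0.5, 0.4]
width: 0.0874
jaw 109.7 shift [ 0.0309  0.0256 -0.0565] turn [ 0.      0.0004 -0.0012] q6 -1.23 t 9.575
```

```bash
python3 -m crank '[[0,0.015,-0.035,0,0,0,1],[0,0.026,-0.0565,0,0,0,1],[0.03,0.026,-0.0565,0,0,0,1],[0.03,0.026,-0.0565,0,0,0,1],[0.03,0.026,-0.0565,0,0,0,1]]'; python3 -c "
from h import *
to([.427,-.254,.077])"
```

```text
t: 10.2
eef_pos: [0.4278, -0.2524, 0.1819]
ee_rot: [1.588, 1.57, -2.781]
force: [0.7, -0.5, -0.3]
width: 0.0879
jaw 109.7 shift [ 0.1049  0.0012 -0.0012] turn [-0.     -0.     -0.0009] q6 -1.09 t 10.2
```

```bash
python3 -m crank '[[0.04,0.001,-0.001,0,0,0,1],[0.07,0.001,-0.001,0,0,0,1],[0.095,0.001,-0.001,0,0,0,1],[0.105,0.001,-0.001,0,0,0,1],[0.105,0.001,-0.001,0,0,0,1]]'
python3 - <<'E'
from h import *
to([.427,-.254,.077])
s=cam("side")
crop(s,"s8",340,110,90,110,6)
E
```

```text
t: 10.82
eef_pos: [0.4275, -0.2536, 0.077]
ee_rot: [2.038, 1.571, -2.331]
force: [0.2, 1.1, 0.7]
width: 0.0876
jaw 109.7 shift [ 0.      0.0006 -0.0003] turn [-0.     -0.0001 -0.0002] q6 -1.09 t 10.825
```

View pics/s8.png

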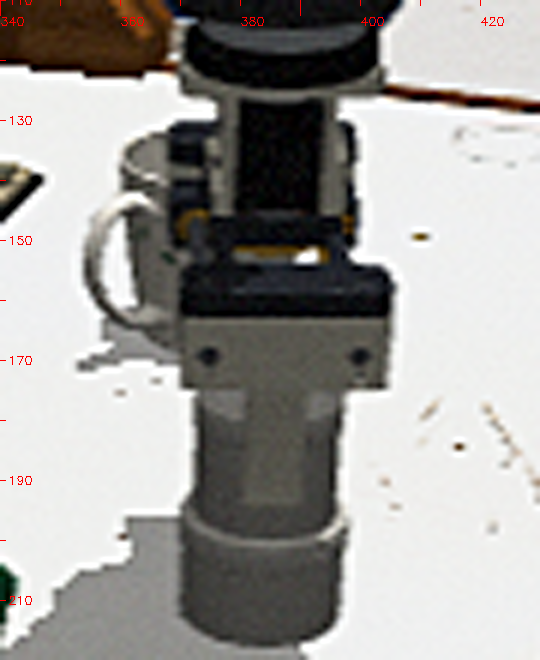

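```bash
python3 -m crank '[[0,0,0,0,0,0,0.6],[0,0,0,0,0,0,0.6],[0,0,0,0,0,0,0.6],[0,0,0,0,0,0,0.6],[0,0,0,0,0,0,0.6]]' 20; python3 -c "
from h import *
to([.635,-.0325,.2])"
```

```text
t: 11.5
eef_pos: [0.4276, -0.2539, 0.0772]
ee_rot: [-2.348, 1.57, -0.434]
force: [0.1, 0.4, 4.8]
width: 0.0614
jaw 109.7 shift [-0.1227 -0.2699  0.1387] turn [ 0.     -0.0008  0.0008] q6 -1.09 t 11.5
```

```bash
python3 -m crank '[[-0.01,0,0,0,0,0,0.6],[-0.04,0,0,0,0,0,0.6],[-0.09,0,0,0,0,0,0.6],[-0.12,-0.03,0.015,0,0,0,0.6],[-0.12,-0.08,0.04,0,0,0,0.6],[-0.12,-0.13,0.067,0,0,0,0.6],[-0.12,-0.18,0.0925,0,0,0,0.6],[-0.12,-0.23,0.118,0,0,0,0.6],[-0.12,-0.27,0.139,0,0,0,0.6],[-0.12,-0.27,0.139,0,0,0,0.6]]'
python3 - <<'E'
from h import *
to([.635,-.0325,.1])
s=cam("side")
crop(s,"s9",330,150,90,80,6)
cv2.imwrite("pics/s9f.png",s["img"])
E
```

```text
t: 12.75
eef_pos: [0.6359, -0.0296, 0.1957]
ee_rot: [1.232, 1.569, -3.135]
force: [-0.1, -1.3, -1.2]
width: 0.0613
jaw 109.8 shift [ 0.0957  0.0017 -0.0025] turn [ 0.      0.0005 -0.0014] q6 -1.48 t 12.75
```

View pics/s9f.png

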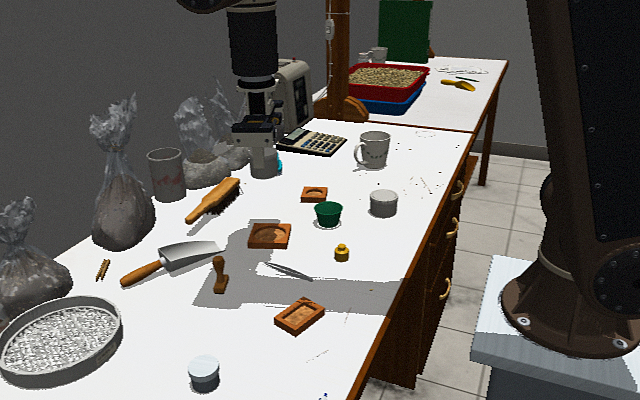

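```bash
python3 -m crank '[[0.03,0.001,-0.002,0,0,0,0.6],[0.06,0.001,-0.002,0,0,0,0.6],[0.09,0.001,-0.002,0,0,0,0.6],[0.125,0.001,-0.002,0,0,0,0.6],[0.125,0.001,-0.002,0,0,0,0.6],[0.125,0.001,-0.002,0,0,0,0.6]]'
python3 - <<'E'
from h import *
to([.635,-.0325,.038])
s=cam("side");t=cam("top")
crop(s,"s10",220,160,110,95,7)
crop(t,"t10",280,120,110,95,7)
E
```

```text
t: 13.55
eef_pos: [0.6349, -0.0347, 0.0732]
ee_rot: [-2.027, 1.57, -0.113]
force: [0.9, 0.2, -0.7]
width: 0.0611
jaw 109.6 shift [ 0.0352 -0.0008  0.002 ] turn [ 0.     -0.0006  0.0011] q6 -1.48 t 13.55
```

View pics/s10.png

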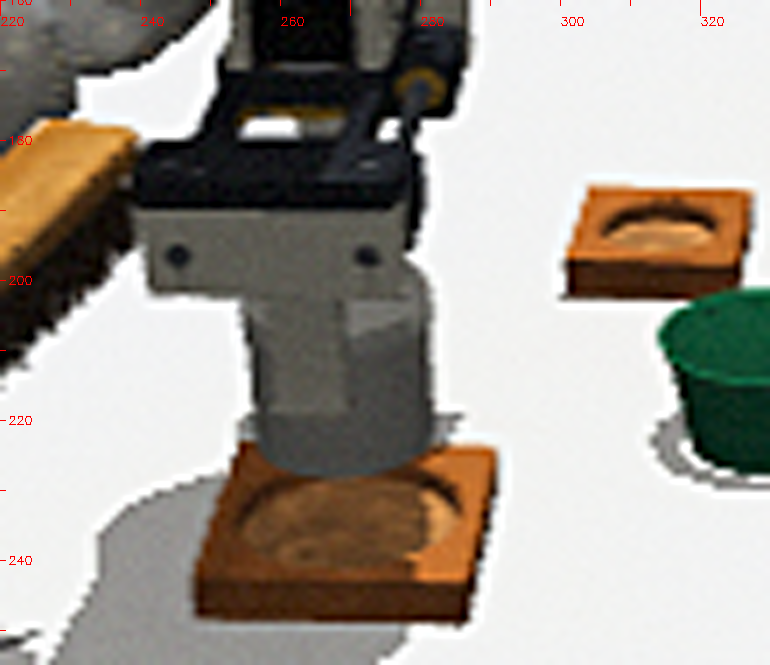

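View pics/t10.png

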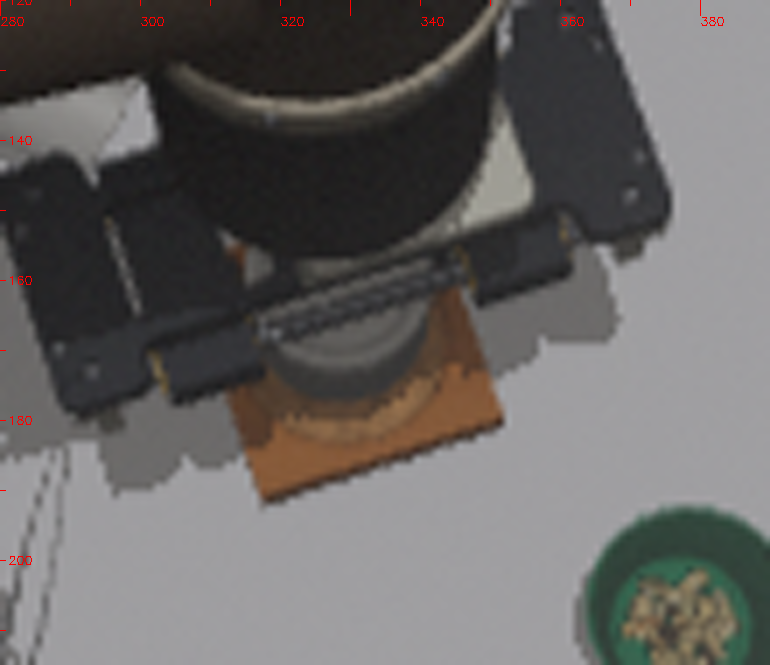

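Run:
```python
from h import *
s=cam("side"); g,p,r=st()
b=np.array([.004,-.0015,0])
c=p.copy();c[2]=.0442
th=np.linspace(0,6.28,60)
pr=np.array([proj(s,c-b+.03*np.array([np.cos(a),np.sin(a),0])) for a in th])
print(pr.min(0),pr.max(0))
print(proj(s,np.array([.635,-.0325,.016])-b))
```

```text
[255.992  215.6497] [282.171  228.3546]
[269.6235 232.8611]
```

```bash
python3 -m crank '[[0.015,-0.001,0.002,0,0,0,0.6],[0.025,-0.001,0.002,0,0,0,0.6],[0.032,-0.001,0.002,0,0,0,0.6],[0.035,-0.001,0.002,0,0,0,0.6],[0.035,-0.001,0.002,0,0,0,0.6]]';  python3 -m crank '[[0.001,0,0,0,0,0,0.6],[0.002,0,0,0,0,0,0.6],[0.002,0,0,0,0,0,0.6]]'; python3 -c "
from h import *
to([.635,-.0325,.036])"
```

```text
t: 14.32
eef_pos: [0.6347, -0.032, 0.0366]
ee_rot: [1.771, 1.571, -2.598]
force: [-0.1, 0.2, -0.7]
width: 0.061
t: 14.7
eef_pos: [0.6349, -0.032, 0.0363]
ee_rot: [-1.999, 1.57, -0.085]
force: [-5.0, 1.3, 11.7]
width: 0.0616
jaw 109.7 shift [ 0.0003  0.0001 -0.0005] turn [ 0.     -0.0004  0.0009] q6 -1.48 t 14.7
```

```bash
python3 -m crank '[[-0.001,0,0,0,0,0,0.8],[-0.001,0,0,0,0,0,1],[-0.001,0,0,0,0,0,1],[-0.001,0,0,0,0,0,1],[-0.05,0,0,0,0,0,1],[-0.1,0,0,0,0,0,1],[-0.15,0,0,0,0,0,1],[-0.15,0,0,0,0,0,1]]'
python3 - <<'E'
from h import *
to([.5209,.3983,.18])
s=cam("side");t=cam("top")
crop(s,"s11",220,190,110,75,7)
E
```

```text
t: 15.7
eef_pos: [0.6373, -0.0318, 0.1897]
ee_rot: [-1.793, 1.562, 0.121]
force: [0.1, -1.5, -0.8]
width: 0.0877
jaw 109.7 shift [ 0.0091 -0.0351  0.4442] turn [ 0.     -0.0019  0.0082] q6 -1.48 t 15.7
```

View pics/s11.png

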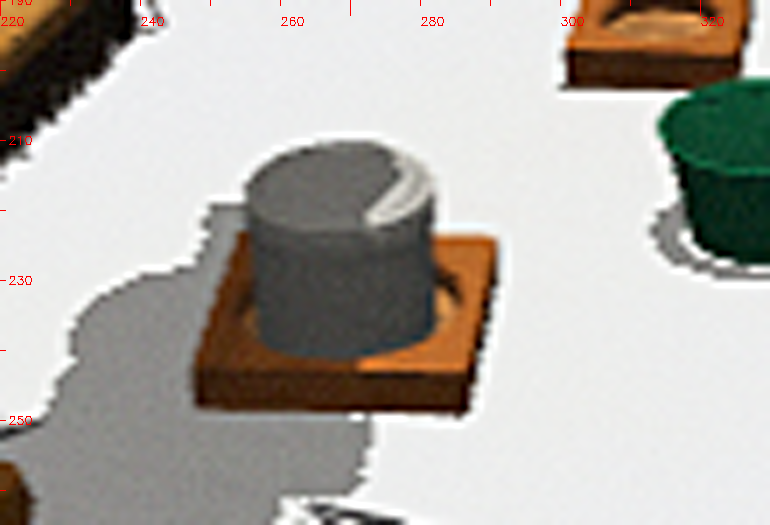

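```bash
python3 -m crank '[[0,-0.004,0.05,0,0,0,1],[0,-0.008,0.1,0,0,0,1],[0,-0.012,0.15,0,0,0,1],[0,-0.016,0.2,0,0,0,1],[0,-0.02,0.255,0,0,0,1],[0,-0.024,0.31,0,0,0,1],[0,-0.028,0.365,0,0,0,1],[0,-0.032,0.415,0,0,0,1],[0,-0.035,0.444,0,0,0,1],[0,-0.035,0.444,0,0,0,1]]'; python3 -c "
from h import *
to([.5209,.3983,.014])"
```

```text
t: 17.05
eef_pos: [0.5174, 0.3992, 0.1828]
ee_rot: [2.101, 1.568, -2.267]
force: [-0.4, 0.1, -0.0]
width: 0.0875
jaw 109.8 shift [ 0.1688 -0.0033 -0.0019] turn [-0.     -0.0013 -0.0022] q6 -2.18 t 17.05
```

```bash
python3 -m crank '[[0.04,-0.002,0,0,0,0,1],[0.09,-0.002,0,0,0,0,1],[0.13,-0.002,0,0,0,0,1],[0.155,-0.002,0,0,0,0,1],[0.168,-0.002,0,0,0,0,1],[0.168,-0.002,0,0,0,0,1],[0.168,-0.002,0,0,0,0,0.4],[0.168,-0.002,0,0,0,0,0.4],[0.168,-0.002,0,0,0,0,0.4],[0.168,-0.002,0,0,0,0,0.4]]' 15;python3 -m crank '[[0,0,0,0,0,0,0.4],[0,0,0,0,0,0,0.4],[-0.04,0,0,0,0,0,0.4],[-0.1,0,0,0,0,0,0.4],[-0.16,0,0,0,0,0,0.4],[-0.19,0,0,0,0,0,0.4]]'; python3 -c "
from h import *
to([.427,-.254,.2])"
```

```text
t: 18.3
eef_pos: [0.5203, 0.3988, 0.0171]
ee_rot: [-0.93, 1.57, 0.983]
force: [-0.8, -0.1, -0.1]
width: 0.0533
t: 19.05
eef_pos: [0.521, 0.3994, 0.2106]
ee_rot: [-1.06, 1.566, 0.854]
force: [0.2, 0.1, -2.1]
width: 0.0471
jaw 109.7 shift [ 0.008   0.3084 -0.5837] turn [-0.      0.0023  0.0041] q6 -2.18 t 19.05
```

Run:
```python
from h import *
s=cam("side");t=cam("top")
crop(s,"s12",350,170,70,60,9);crop(t,"t12",385,220,70,60,9)
```

```text
(no output)
```

View pics/s12.png

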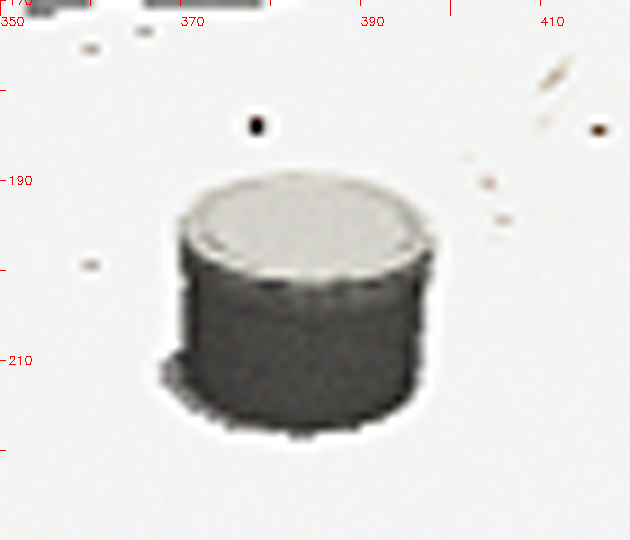

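View pics/t12.png

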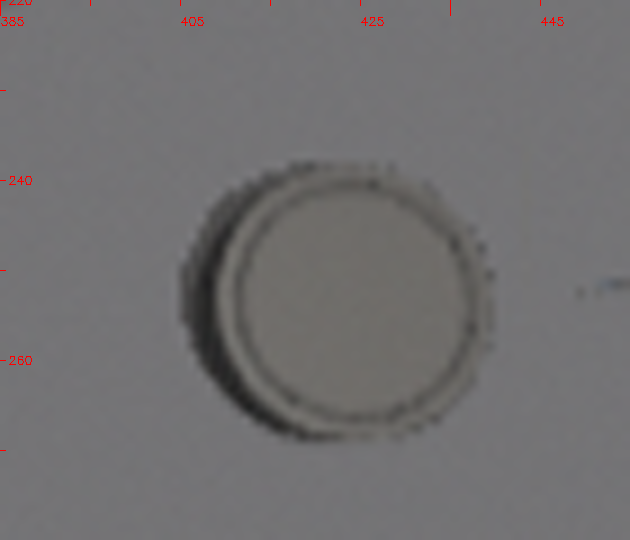

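```bash
python3 - <<'E'
from h import *
s=cam("side");t=cam("top")
print(plane(t,(424.6,253.3),.048)+[.0035,.003,0],plane(s,(384.1,195.2),.048)+[.004,-.0015,0])
to([.427,-.254,.205])
E
python3 -m crank '[[0,0.028,-0.052,0,0,0,0.4],[0,0.056,-0.104,0,0,0,0.4],[0,0.084,-0.156,0,0,0,0.4],[0,0.112,-0.208,0,0,0,0.4],[0,0.14,-0.26,0,0,0,0.4],[0,0.168,-0.312,0,0,0,0.4],[0,0.196,-0.364,0,0,0,0.4],[0,0.224,-0.416,0,0,0,0.4],[0,0.252,-0.47,0,0,0,0.4],[0,0.28,-0.525,0,0,0,0.4]]'; python3 -c "
from h import *
to([.427,-.254,.18])"
```

```text
[ 0.4292 -0.2567  0.048 ] [ 0.4279 -0.2537  0.048 ]
jaw 109.6 shift [ 0.0011  0.3068 -0.5834] turn [-0.      0.0008  0.0001] q6 -2.18 t 19.25
t: 20.5
eef_pos: [0.4316, -0.1916, 0.2053]
ee_rot: [1.009, 1.569, 2.923]
force: [1.7, 0.2, -1.7]
width: 0.0474
jaw 109.7 shift [ 0.0253  0.0253 -0.0573] turn [ 0.      0.0011 -0.0018] q6 -1.23 t 20.5
```

```bash
python3 -m crank '[[0,0.015,-0.035,0,0,0,0.4],[0,0.025,-0.0585,0,0,0,0.4],[0.025,0.025,-0.0585,0,0,0,0.4],[0.06,0.025,-0.0585,0,0,0,0.4],[0.09,0.025,-0.0585,0,0,0,0.4],[0.11,0.025,-0.0585,0,0,0,0.4],[0.11,0.025,-0.0585,0,0,0,0.4],[0.11,0.025,-0.0585,0,0,0,0.4]]'
python3 - <<'E'
from h import *
to([.428,-.255,.066])
s=cam("side")
crop(s,"s13",340,120,90,100,6)
E
```

```text
t: 21.5
eef_pos: [0.4291, -0.2535, 0.0967]
ee_rot: [1.295, 1.57, -3.075]
force: [0.7, 0.6, 0.0]
width: 0.0469
jaw 109.6 shift [ 0.0307  0.0015 -0.001 ] turn [ 0.      0.0002 -0.0007] q6 -1.09 t 21.5
```

View pics/s13.png

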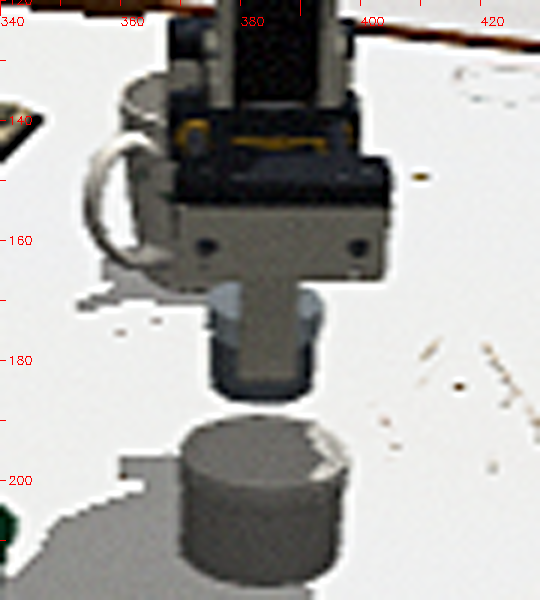

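```bash
python3 -m crank '[[0.01,0.001,-0.001,0,0,0,0.4],[0.02,0.001,-0.001,0,0,0,0.4],[0.026,0.001,-0.001,0,0,0,0.4],[0.029,0.001,-0.001,0,0,0,0.4],[0.029,0.001,-0.001,0,0,0,0.4]]';  python3 -m crank '[[0.001,0,0,0,0,0,0.4],[0.002,0,0,0,0,0,0.4],[0.002,0,0,0,0,0,0.4]]'; python3 -c "
from h import *
to([.428,-.255,.064])"
```

```text
t: 22.18
eef_pos: [0.4284, -0.2547, 0.0674]
ee_rot: [1.084, 1.57, 2.998]
force: [0.1, 0.3, -1.2]
width: 0.0473
t: 22.55
eef_pos: [0.4286, -0.2547, 0.0657]
ee_rot: [-1.945, 1.571, -0.031]
force: [-0.5, -0.4, -1.4]
width: 0.0471
jaw 109.6 shift [ 0.0017  0.0006 -0.0001] turn [ 0.     -0.      0.0001] q6 -1.09 t 22.55
```

```bash
python3 -m crank '[[0.001,0,0,0,0,0,0.4],[0.0015,0,0,0,0,0,0.4],[0.0015,0,0,0,0,0,0.4]]'; python3 -c "
from h import *
to([.428,-.255,.064]);print(get_state()['force'])"
```

```text
t: 22.92
eef_pos: [0.4287, -0.2548, 0.0649]
ee_rot: [-2.403, 1.57, -0.489]
force: [-2.6, 2.4, 7.7]
width: 0.0471
jaw 109.7 shift [0.0009 0.0008 0.    ] turn [ 0.     -0.0004  0.0004] q6 -1.09 t 22.925
[-2.626   2.4217  7.6789]
```

```bash
python3 -m crank '[[-0.0005,0,0,0,0,0,0.6],[-0.0005,0,0,0,0,0,1],[-0.0005,0,0,0,0,0,1],[-0.0005,0,0,0,0,0,1],[-0.0005,0,0,0,0,0,1],[-0.05,0,0,0,0,0,1],[-0.1,0,0,0,0,0,1],[-0.1,0,0,0,0,0,1]]'
python3 - <<'E'
from h import *
to([.450,-.015,.15])
s=cam("side")
crop(s,"s14",340,120,90,100,6)
E
```

```text
t: 23.92
eef_pos: [0.431, -0.2555, 0.1682]
ee_rot: [-2.18, 1.563, -0.266]
force: [0.9, -0.1, -0.3]
width: 0.0874
jaw 109.7 shift [ 0.0179 -0.0987  0.2201] turn [ 0.     -0.0044  0.0062] q6 -1.09 t 23.925
```

View pics/s14.png

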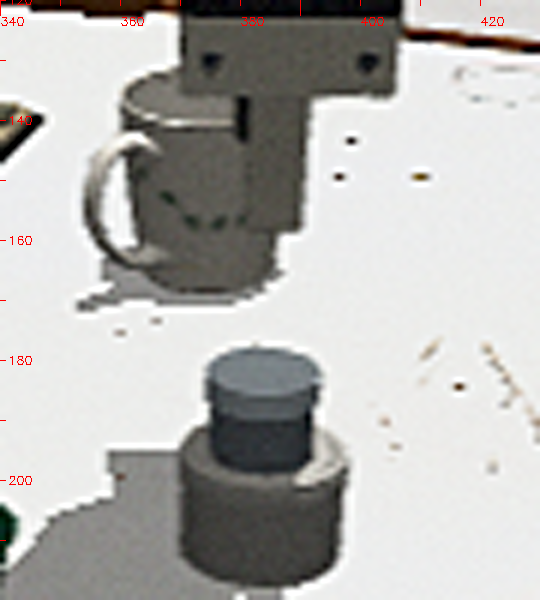

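```bash
python3 -m crank '[[0,-0.024,0.055,0,0,0,1],[0,-0.048,0.11,0,0,0,0.7],[0,-0.073,0.165,0,0,0,0.6],[0,-0.098,0.22,0,0,0,0.6],[0.06,-0.098,0.22,0,0,0,0.6],[0.08,-0.098,0.22,0,0,0,0.6],[0.1,-0.098,0.22,0,0,0,0.6],[0.1,-0.098,0.22,0,0,0,0.6],[0.1,-0.098,0.22,0,0,0,0.6]]'
python3 - <<'E'
from h import *
to([.450,-.015,.012])
s=cam("side")
crop(s,"s15",300,180,90,80,8)
t=cam("top")
crop(t,"t15",275,200,90,70,7)
E
```

```text
t: 25.1
eef_pos: [0.4469, -0.0147, 0.0643]
ee_rot: [1.892, 1.57, -2.477]
force: [0.8, 0.2, 0.1]
width: 0.053
jaw 109.6 shift [ 0.0523 -0.0028 -0.0013] turn [-0.     -0.0002 -0.0005] q6 -1.64 t 25.1
```

View pics/s15.png

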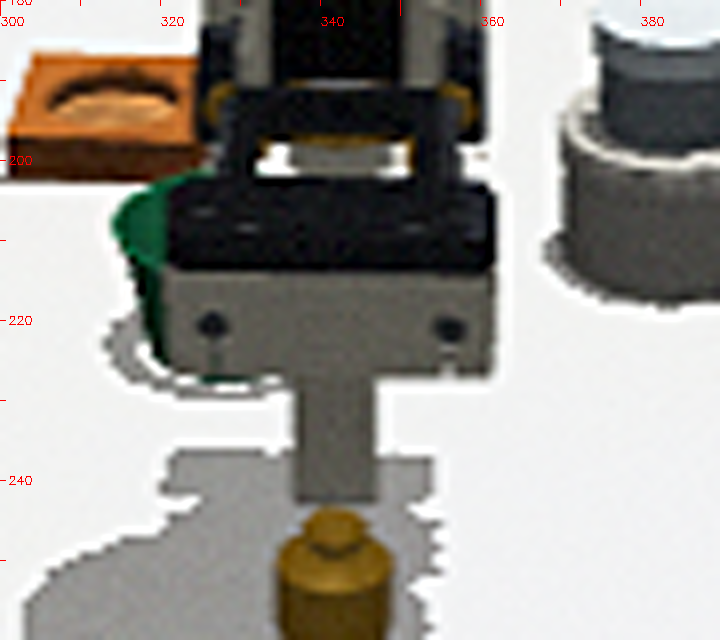

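View pics/t15.png

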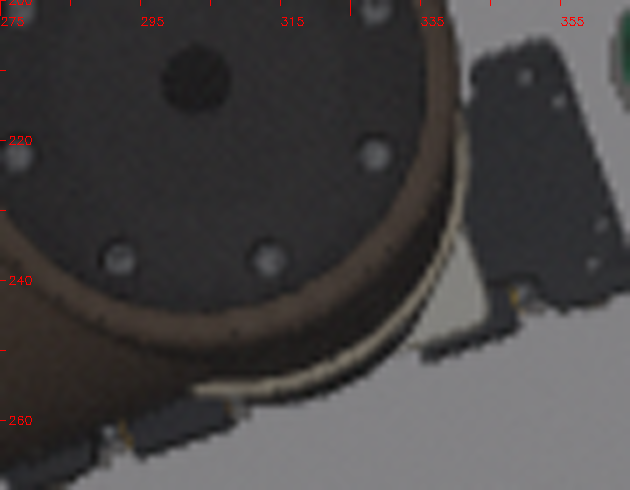

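```bash
python3 -m crank '[[0.01,-0.003,-0.001,0,0,0,0.62],[0.025,-0.003,-0.001,0,0,0,0.62],[0.04,-0.003,-0.001,0,0,0,0.62],[0.05,-0.003,-0.001,0,0,0,0.62],[0.052,-0.003,-0.001,0,0,0,0.62],[0.052,-0.003,-0.001,0,0,0,0.62]]'
python3 - <<'E'
from h import *
to([.450,-.015,.012])
s=cam("side")
crop(s,"s16",310,210,60,60,10)
g,p,r=st(); b=np.array([.004,-.0015,0])
print(proj(s,p-b),proj(s,p-b+r.apply([0,0,.0475])),g["force"])
E
```

```text
t: 25.95
eef_pos: [0.4502, -0.0145, 0.0123]
ee_rot: [-2.178, 1.571, -0.265]
force: [0.2, 0.2, -1.0]
width: 0.0546
jaw 109.6 shift [ 0.0003  0.0004 -0.0004] turn [ 0.     -0.      0.0001] q6 -1.64 t 25.95
[341.5596 253.9095] [341.1564 266.2763] [-0.2811 -0.4251 -0.6327]
```

View pics/s16.png

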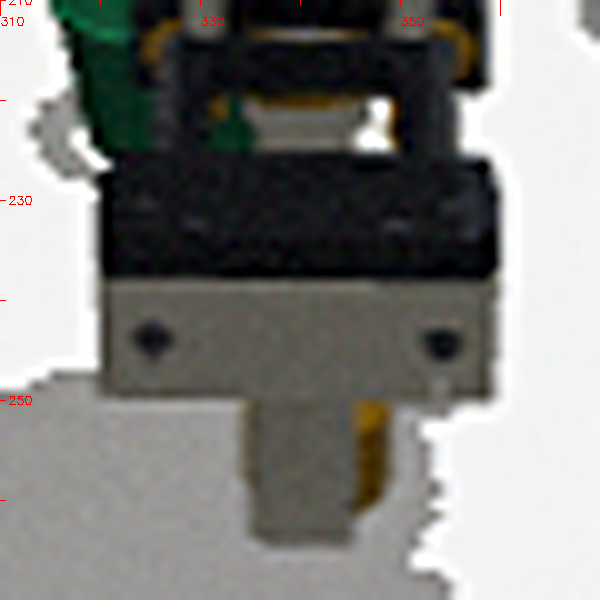

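```bash
python3 -m crank '[[0,0.0025,0,0,0,0,0.62],[0,0.0025,0,0,0,0,0.62],[0,0.0025,0,0,0,0,0.2],[0,0.0025,0,0,0,0,0.2],[0,0.0025,0,0,0,0,0.2],[0,0.0025,0,0,0,0,0.2],[0,0.0025,0,0,0,0,0.2]]' 30
python3 - <<'E'
from h import *
to([.6245,-.269,.15])
s=cam("side")
crop(s,"s17",310,210,60,60,10)
E
```

```text
t: 26.88
eef_pos: [0.4478, -0.0154, 0.0122]
ee_rot: [-2.356, 1.571, -0.442]
force: [1.2, -1.1, 2.1]
width: 0.0302
jaw 109.6 shift [-0.1377 -0.0812 -0.2982] turn [ 0.     -0.0001  0.0001] q6 -1.64 t 26.875
```

View pics/s17.png

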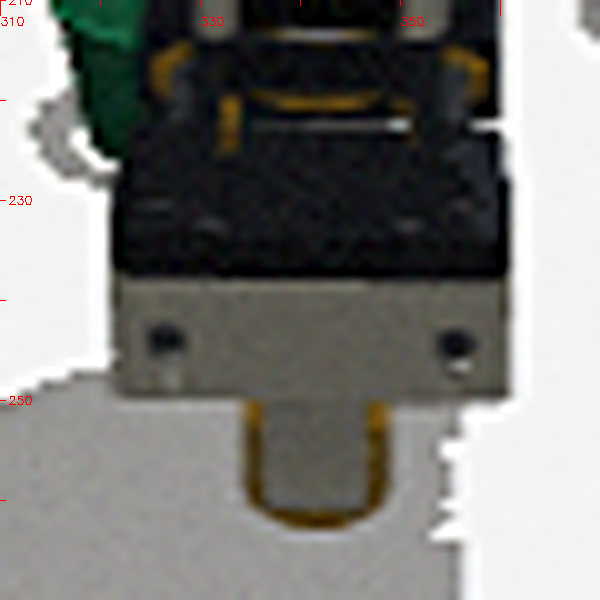

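```bash
python3 -m crank '[[-0.02,0,0,0,0,0,0.2],[-0.07,0,0,0,0,0,0.2],[-0.12,0,0,0,0,0,0.2],[-0.138,-0.015,-0.05,0,0,0,0.2],[-0.138,-0.03,-0.1,0,0,0,0.2],[-0.138,-0.044,-0.16,0,0,0,0.2],[-0.138,-0.058,-0.215,0,0,0,0.2],[-0.138,-0.072,-0.265,0,0,0,0.2],[-0.138,-0.081,-0.298,0,0,0,0.2],[-0.138,-0.081,-0.298,0,0,0,0.2]]'; python3 -c "
from h import *
to([.6245,-.269,.06])"
```

```text
t: 28.18
eef_pos: [0.6242, -0.2705, 0.148]
ee_rot: [0.97, 1.568, 2.881]
force: [-0.4, 0.7, -2.7]
width: 0.0303
jaw 109.5 shift [ 0.088  -0.001   0.0012] turn [ 0.      0.0015 -0.0022] q6 -1.11 t 28.175
```

```bash
python3 -m crank '[[0.04,-0.001,0.001,0,0,0,0.2],[0.08,-0.001,0.001,0,0,0,0.2],[0.1,-0.001,0.001,0,0,0,0.2],[0.1,-0.001,0.001,0,0,0,0.2],[0.1,-0.001,0.001,0,0,0,0.2]]'
python3 - <<'E'
from h import *
to([.6245,-.269,.022])
s=cam("side")
crop(s,"s18",280,140,70,70,9)
t=cam("top")
crop(t,"t18",380,130,90,75,8)
g,p,r=st(); b=np.array([.004,-.0015,0]); q=p-b; q[2]=p[2]-.012
th=np.linspace(0,6.28,60)
pr=np.array([proj(s,q+.016*np.array([np.cos(a),np.sin(a),0])) for a in th]);print(pr.min(0),pr.max(0))
q=np.array([.6245,-.269,.016])-b
pr=np.array([proj(s,q+.022*np.array([np.cos(a),np.sin(a),0])) for a in th]);print(pr.min(0),pr.max(0))
E
```

```text
t: 28.8
eef_pos: [0.6252, -0.2672, 0.0512]
ee_rot: [-2.199, 1.57, -0.285]
force: [0.8, -0.0, -0.3]
width: 0.0304
jaw 109.7 shift [ 0.0292  0.0013 -0.0014] turn [ 0.     -0.0006  0.0009] q6 -1.11 t 28.8
[307.4274 181.7308] [319.4623 186.7969]
[306.0324 188.5942] [322.4395 195.723 ]
```

View pics/s18.png

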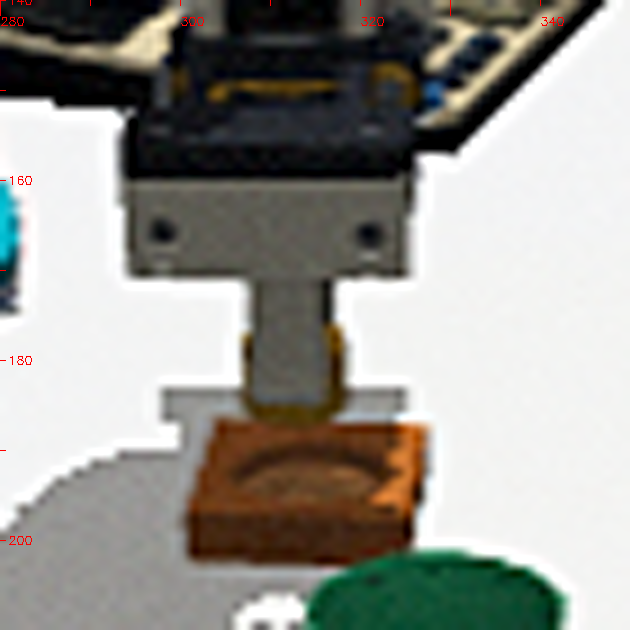

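View pics/t18.png

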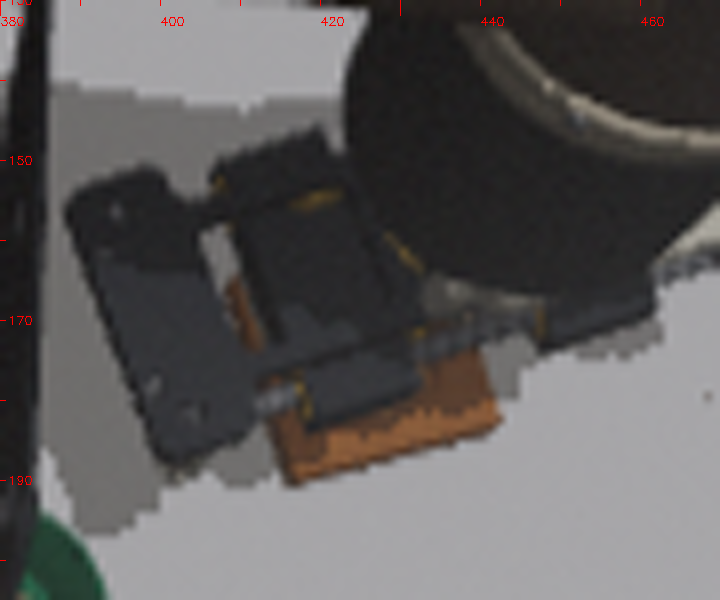

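```bash
python3 -m crank '[[0.005,0.003,-0.0015,0,0,0,0.2],[0.013,0.003,-0.0015,0,0,0,0.2],[0.021,0.003,-0.0015,0,0,0,0.2],[0.028,0.003,-0.0015,0,0,0,0.2],[0.03,0.003,-0.0015,0,0,0,0.2],[0.03,0.003,-0.0015,0,0,0,0.2]]'
python3 - <<'E'
from h import *
to([.6245,-.269,.019]);print(get_state()["force"])
s=cam("side")
crop(s,"s19",280,140,70,70,9)
E
```

```text
t: 29.65
eef_pos: [0.6225, -0.27, 0.02]
ee_rot: [1.552, 1.571, -2.817]
force: [1.0, -0.6, -1.2]
width: 0.0303
jaw 109.6 shift [ 0.001  -0.0022  0.0002] turn [ 0.      0.     -0.0002] q6 -1.11 t 29.65
[ 1.014  -0.585  -1.1701]
```

View pics/s19.png

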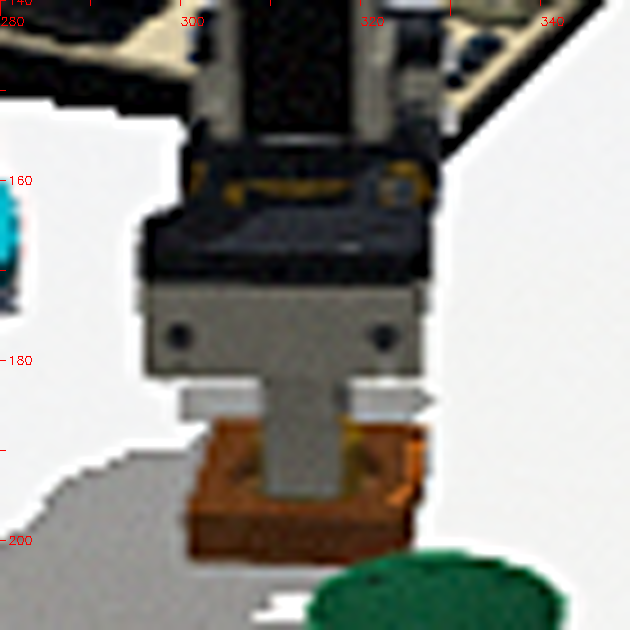

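```bash
python3 -m crank '[[0.0005,0,0,0,0,0,0.2],[0.0015,0,0,0,0,0,0.2],[0.0015,0,0,0,0,0,0.2]]'; python3 -c "
from h import *
print(get_state()['force'],st()[1])"
```

```text
t: 30.08
eef_pos: [0.6227, -0.27, 0.0193]
ee_rot: [-2.25, 1.57, -0.336]
force: [-1.3, 0.8, 3.3]
width: 0.0306
[-1.2714  0.7905  3.3381] [ 0.6227 -0.27    0.0193]
```

Contact at the expected height. Release.

```bash
python3 -m crank '[[0,0,0,0,0,0,0.5],[0,0,0,0,0,0,0.5],[0,0,0,0,0,0,0.5],[-0.04,0,0,0,0,0,0.6],[-0.09,0,0,0,0,0,0.6],[-0.13,0,0,0,0,0,0.6],[-0.13,0,0,0,0,0,0.6]]'
python3 - <<'E'
from h import *
to([.634,.174,.16])
s=cam("side")
crop(s,"s20",280,160,70,60,9)
E
```

```text
t: 30.95
eef_pos: [0.6246, -0.2706, 0.1531]
ee_rot: [-2.165, 1.564, -0.251]
force: [0.3, 0.9, -0.8]
width: 0.053
jaw 109.7 shift [-0.0077 -0.1585  0.4155] turn [ 0.    -0.004  0.006] q6 -1.11 t 30.95
```

View pics/s20.png

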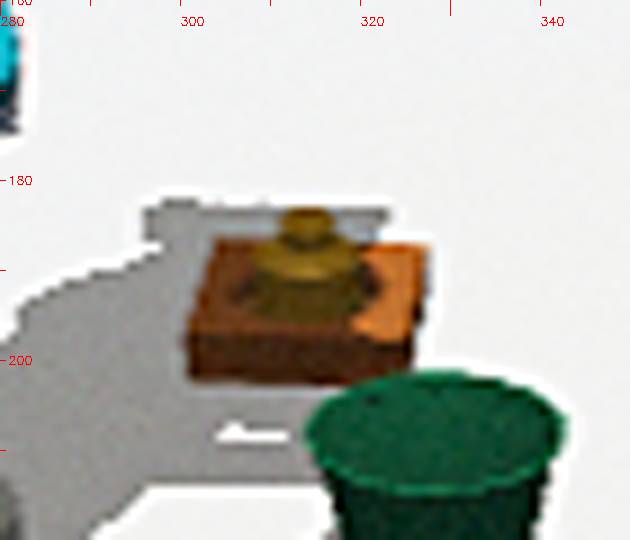

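```bash
python3 -m crank '[[0,-0.02,0.05,0,0,0,0.6],[0,-0.04,0.105,0,0,0,0.6],[0,-0.06,0.16,0,0,0,0.6],[0,-0.08,0.215,0,0,0,0.6],[0,-0.1,0.27,0,0,0,0.6],[0,-0.122,0.325,0,0,0,0.6],[0,-0.145,0.38,0,0,0,0.6],[0,-0.1585,0.4155,0,0,0,0.6],[0,-0.1585,0.4155,0,0,0,0.6],[0.03,-0.1585,0.4155,0,0,0,0.6]]'
python3 - <<'E'
from h import *
to([.634,.174,.036])
s=cam("side")
crop(s,"s21",170,180,90,120,5)
t=cam("top")
crop(t,"t21",190,110,100,90,7)
g,p,r=st();b=np.array([.004,-.0015,0]);print(proj(s,p-b),proj(s,p-b+r.apply([0,0,.0475])))
E
```

```text
t: 32.25
eef_pos: [0.6329, 0.1753, 0.1194]
ee_rot: [-1.496, 1.568, 0.418]
force: [-0.2, 0.6, -0.4]
width: 0.0528
jaw 109.7 shift [ 0.0834 -0.0003 -0.0016] turn [-0.      0.0002  0.0028] q6 -1.79 t 32.25
[218.5824 239.4139] [212.5641 252.891 ]
```

View pics/s21.png

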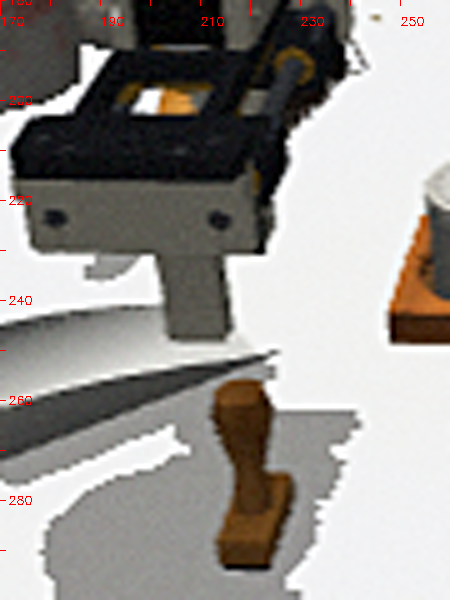

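View pics/t21.png

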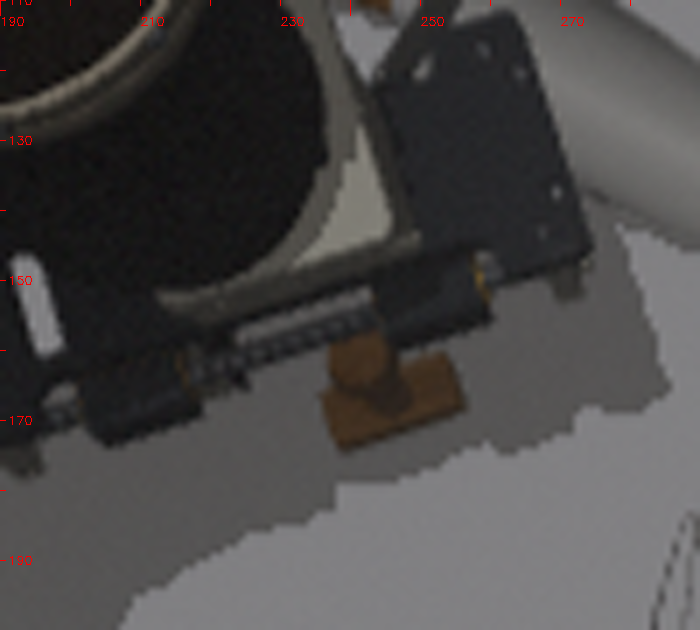

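```bash
python3 -m crank '[[0.02,0,-0.001,0,0,0,0.6],[0.034,0,-0.001,0,0,0,0.6],[0.034,0,-0.001,0,0,0,0.6],[0.034,0,-0.001,0,0,0,0.6]]'
python3 - <<'E'
from h import *
s=cam("side")
to([.634,.174,.036])
crop(s,"s22",180,200,70,90,8)
t=cam("top")
crop(t,"t22",190,110,100,90,7)
g,p,r=st()
for y in(-.011,.011): print(proj(s,p+r.apply([0,y,.0475])),proj(s,p+r.apply([0,y,-.0475])))
E
```

```text
t: 32.85
eef_pos: [0.6328, 0.1736, 0.0853]
ee_rot: [-1.829, 1.57, 0.084]
force: [0.2, 0.9, 0.3]
width: 0.0523
jaw 109.6 shift [ 0.0495 -0.0011 -0.0001] turn [ 0.    -0.     0.001] q6 -1.79 t 32.9
[205.3681 265.0354] [217.2446 238.6657]
[217.0381 265.2826] [227.986  238.8498]
```

View pics/s22.png

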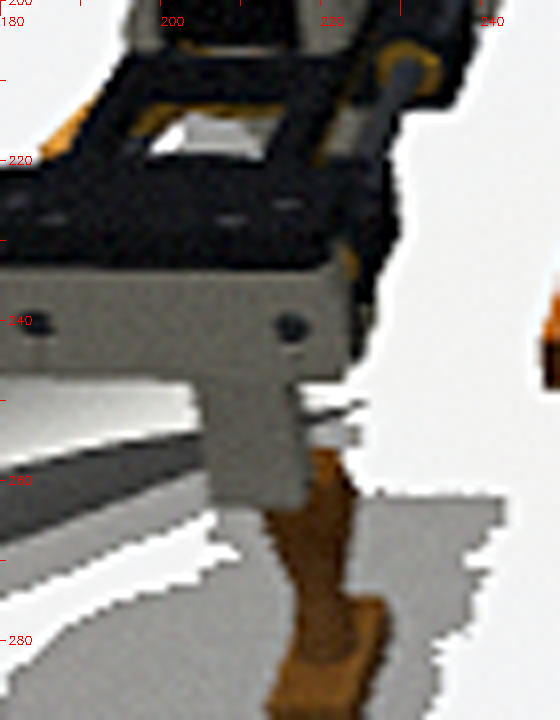

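View pics/t22.png

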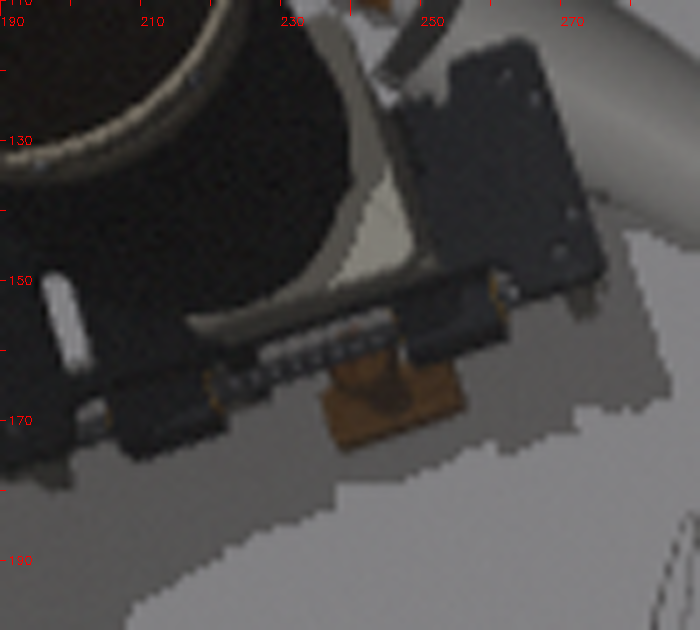

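Run:
```python
from h import *
s=cam("side");t=cam("top")
g,p,r=st(); q=p.copy(); q[2]=.073
print(p,proj(s,q)); 
for u in((218.4,258.4),(217.4,258.4),(217.4,259.4)): print(plane(s,u,.073), r.inv().apply(plane(s,u,.073)-q))
print(r.inv().apply(plane(t,(241.6,161),.073)-q), proj(t,q))
```

```text
[0.6327 0.1738 0.0854] [217.9255 256.8872]
[0.6289 0.1781 0.073 ] [-0.      0.0022  0.0053]
[0.6307 0.1788 0.073 ] [0.     0.0002 0.0054]
[0.6287 0.1818 0.073 ] [0.     0.001  0.0088]
[-0.      0.0027 -0.0045] [239.4639 160.5544]
```

```bash
python3 -m crank '[[0.015,0.0005,0,0,0,0,0.6],[0.03,0.0005,0,0,0,0,0.6],[0.045,0.0005,0,0,0,0,0.6],[0.049,0.0005,0,0,0,0,0.6],[0.049,0.0005,0,0,0,0,0.6],[0.049,0.0005,0,0,0,0,0.6]]'
python3 - <<'E'
from h import *
s=cam("side")
to([.634,.174,.036]);print(get_state()["force"])
crop(s,"s23",180,220,70,80,9)
E
```

```text
t: 33.8
eef_pos: [0.6323, 0.1737, 0.0361]
ee_rot: [-1.522, 1.57, 0.392]
force: [-0.6, 0.5, 0.1]
width: 0.0525
jaw 109.6 shift [ 0.0002 -0.0017 -0.0003] turn [-0.      0.0001  0.001 ] q6 -1.79 t 33.85
[ 0.6136 -0.3776 -0.9756]
```

View pics/s23.png

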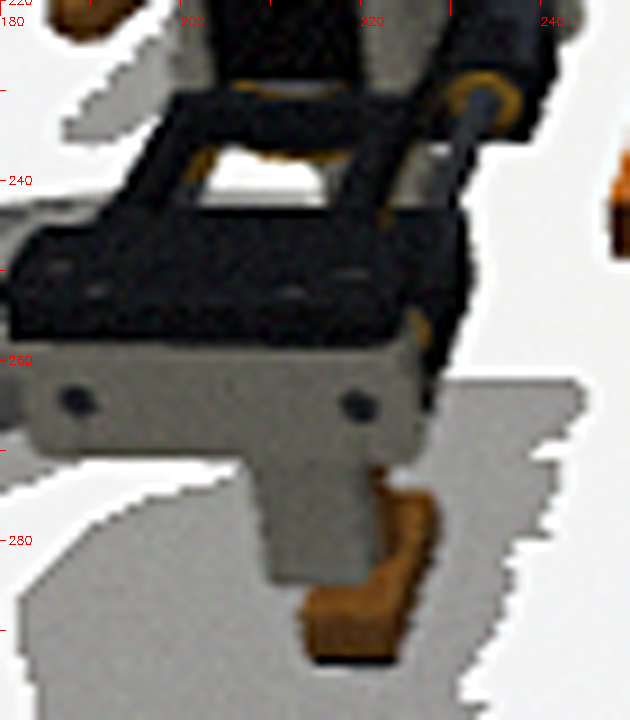

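Good; close gently on the knob.

```bash
python3 -m crank '[[0,0,0,0,0,0,0.35],[0,0,0,0,0,0,0.15],[0,0,0,0,0,0,0.15],[0,0,0,0,0,0,0.15],[0,0,0,0,0,0,0.15],[0,0,0,0,0,0,0.15]]' 20
python3 - <<'E'
from h import *
s=cam("side")
to([.634,.174,.036]);print(get_state()["force"])
crop(s,"s24",180,220,70,80,9)
E
```

```text
t: 34.6
eef_pos: [0.632, 0.1735, 0.0358]
ee_rot: [-2.15, 1.571, -0.237]
force: [1.5, -0.1, 1.6]
width: 0.0223
jaw 109.6 shift [-0.0002 -0.002  -0.0001] turn [ 0.     -0.0001  0.0002] q6 -1.79 t 34.65
[ 0.1479 -0.804   1.9488]
```

View pics/s24.png

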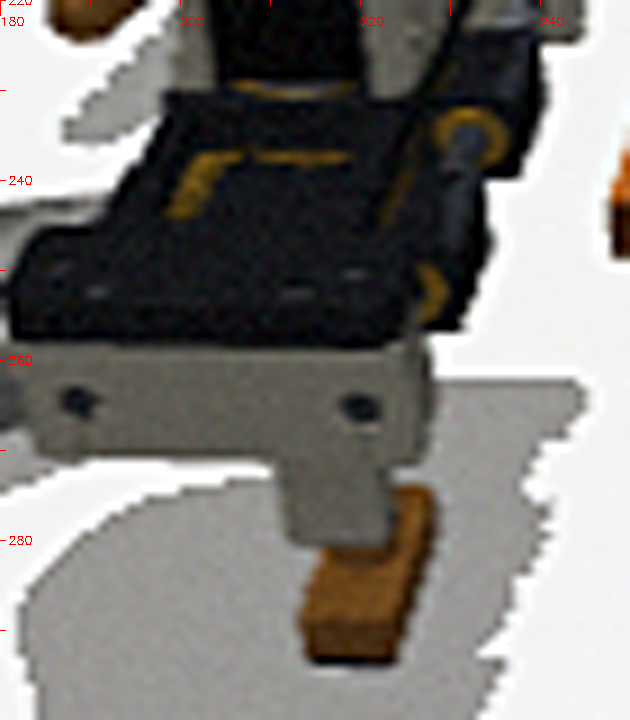

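```bash
python3 -c "
from h import *
to([.449,.203,.15],72.4)"; python3 -m crank '[[-0.02,0,0,0,0,0,0.15],[-0.06,0,0,0,0,0,0.15],[-0.1,0,0,0,0,0,0.15],[-0.114,0.04,0.022,0.16,0,0,0.15],[-0.114,0.08,0.044,0.33,0,0,0.15],[-0.114,0.12,0.067,0.5,0,0,0.15],[-0.114,0.162,0.09,0.65,0,0,0.15],[-0.114,0.162,0.09,0.65,0,0,0.15],[-0.114,0.162,0.09,0.65,0,0,0.15],[-0.114,0.162,0.09,0.65,0,0,0.15]]'; python3 -c "
from h import *
to([.449,.203,.07],72.4)"
```

```text
jaw 109.6 shift [-0.1142  0.1624  0.0893] turn [ 0.65   -0.0001  0.0002] q6 -1.79 t 34.65
t: 35.9
eef_pos: [0.4497, 0.2039, 0.1495]
ee_rot: [3.049, 1.571, -1.97]
force: [-0.3, -0.3, -1.6]
width: 0.023
jaw 72.4 shift [ 0.0795  0.0004 -0.0011] turn [ 0.0001 -0.0001 -0.    ] q6 -2.7 t 35.9
```

```bash
python3 -m crank '[[0.03,0,-0.001,0,0,0,0.15],[0.06,0,-0.001,0,0,0,0.15],[0.08,0,-0.001,0,0,0,0.15],[0.085,0,-0.001,0,0,0,0.15],[0.085,0,-0.001,0,0,0,0.15]]'
python3 - <<'E'
from h import *
s=cam("side")
to([.449,.203,.043]);print(get_state()["force"])
crop(s,"s25",260,260,80,80,9)
t=cam("top");crop(t,"t25",195,205,75,70,9)
E
```

```text
t: 36.52
eef_pos: [0.4493, 0.2028, 0.0646]
ee_rot: [2.947, 1.57, -2.073]
force: [-0.2, 0.7, -0.8]
width: 0.0226
jaw 72.4 shift [ 0.0221  0.0004 -0.0002] turn [-0.      0.0002  0.0003] q6 -2.7 t 36.575
[-0.4587  0.7177 -0.9309]
```

View pics/s25.png

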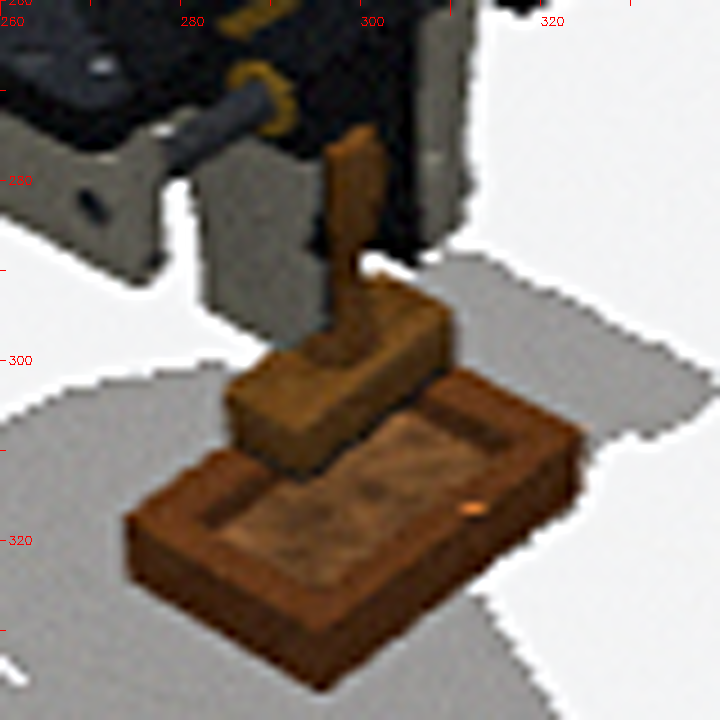

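View pics/t25.png

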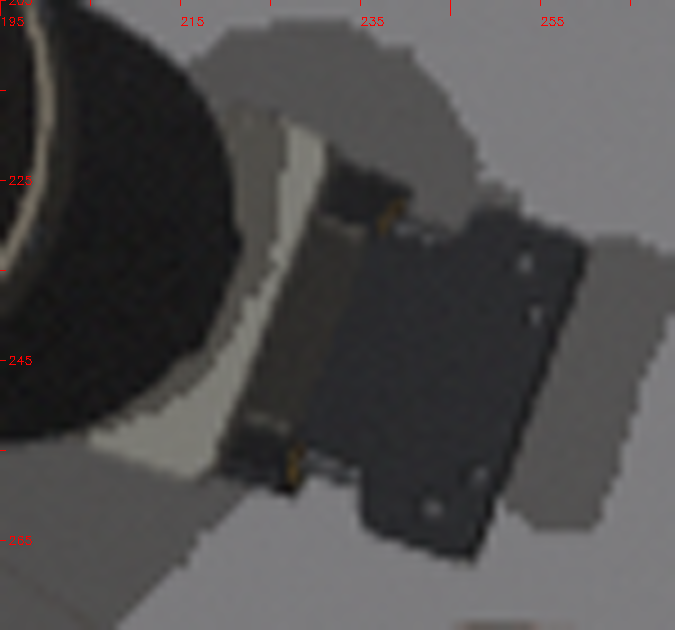

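Run:
```python
from h import *
s=cam("side");g,p,r=st()
zb=p[2]-.0358
F=[plane(s,u,zb) for u in((285.8,308.9),(293.7,313.3),(310,301.1))]
Q=[plane(s,u,.016) for u in((273.9,317.4),(295.6,330.2),(324.8,308))]
for A in(F,Q):
    c=(A[0]+A[2])/2; print(c,[np.linalg.norm(A[i+1]-A[i]).round(4) for i in(0,1)],[np.degrees(np.arctan2(*(A[i+1]-A[i])[1::-1])).round(1) for i in(0,1)])
print("shift tool",r.inv().apply((Q[0]+Q[2])/2-(F[0]+F[2])/2),p)
```

```text
[0.4499 0.2009 0.0297] [np.float64(0.0193), np.float64(0.0444)] [np.float64(162.6), np.float64(-106.7)]
[0.4456 0.2044 0.016 ] [np.float64(0.0532), np.float64(0.0787)] [np.float64(162.3), np.float64(-107.6)]
shift tool [0.0137 0.0051 0.002 ] [0.4494 0.2033 0.0655]
```

```bash
python3 -m crank '[[0.004,0.002,0.001,0,0,0,0.15],[0.01,0.0025,0.001,0,0,0,0.15],[0.01,0.0025,0.001,0,0,0,0.15],[0.01,0.0025,0.001,0,0,0,0.15]]'
python3 - <<'E'
from h import *
s=cam("side")
to([.449,.203,.043]);print(get_state()["force"])
crop(s,"s26",268,280,64,56,12)
E
```

```text
t: 37.17
eef_pos: [0.4467, 0.2046, 0.0546]
ee_rot: [2.961, 1.571, -2.059]
force: [0.2, -0.3, -0.9]
width: 0.0227
jaw 72.4 shift [ 0.0117 -0.0026 -0.0009] turn [ 0. -0.  0.] q6 -2.71 t 37.225
[0.159  1.1315 0.263 ]
```

View pics/s26.png

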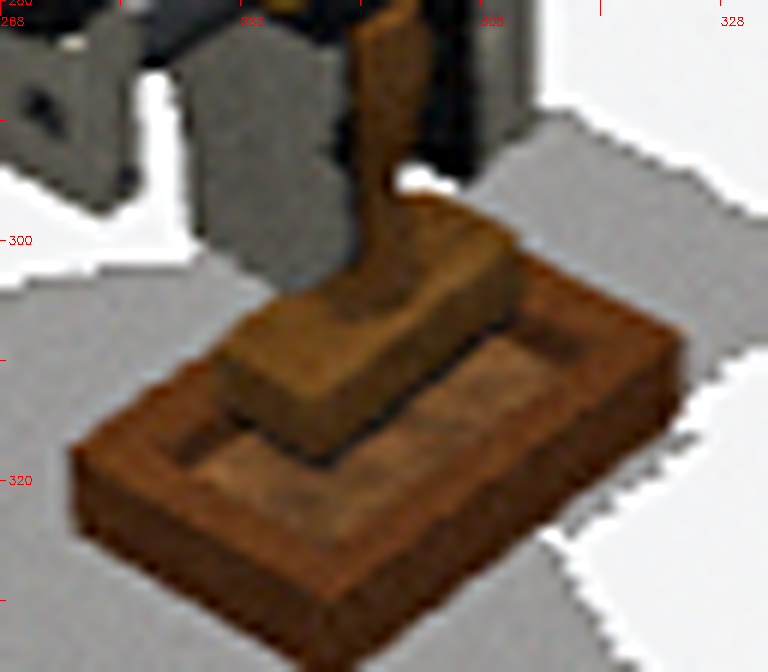

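Run:
```python
from h import *
s=cam("side");g,p,r=st()
zb=p[2]-.0358
c=np.array([.4456,.2044,zb]); a=np.radians(72.4)
u=np.array([np.cos(a),np.sin(a),0]);v=np.array([-np.sin(a),np.cos(a),0])
for n,(i,j) in dict(left=(1,1),front=(1,-1) ).items(): pass
for i in(1,-1):
  for j in(1,-1):
    print(i,j,"foot bottom",proj(s,c+i*.024*u+j*.0125*v),"top",proj(s,c+[0,0,.016]+i*.024*u+j*.0125*v), "rest",proj(s,[.4456,.2044,.016]+i*.04*u+j*.027*v))
```

```text
1 1 foot bottom [295.6328 320.959 ] top [295.2861 313.7944] rest [295.5641 330.4789]
1 -1 foot bottom [285.4173 315.1147] top [284.9928 308.0192] rest [273.4894 317.5155]
-1 1 foot bottom [313.4721 307.685 ] top [313.2802 300.6566] rest [325.1979 307.9001]
-1 -1 foot bottom [303.3154 302.2417] top [303.0463 295.2812] rest [303.3341 296.3835]
```

```bash
python3 -m crank '[[0,0.0015,0.0005,0,0,0,0.15],[0.003,0.0015,0.0005,0,0,0,0.15],[0.006,0.0015,0.0005,0,0,0,0.15],[0.008,0.0015,0.0005,0,0,0,0.15],[0.008,0.0015,0.0005,0,0,0,0.15]]'
python3 - <<'E'
from h import *
s=cam("side")
to([.449,.203,.043]);print(st()[1],get_state()["force"])
crop(s,"s27",268,280,64,56,12)
E
```

```text
t: 37.9
eef_pos: [0.4453, 0.2054, 0.0464]
ee_rot: [2.656, 1.57, -2.364]
force: [1.3, -0.4, -0.5]
width: 0.0224
jaw 72.4 shift [ 0.0035 -0.0041 -0.0013] turn [-0.     -0.0002 -0.0001] q6 -2.71 t 37.95
[0.4454 0.2055 0.0465] [-0.2431 -0.466  -1.0718]
```

View pics/s27.png

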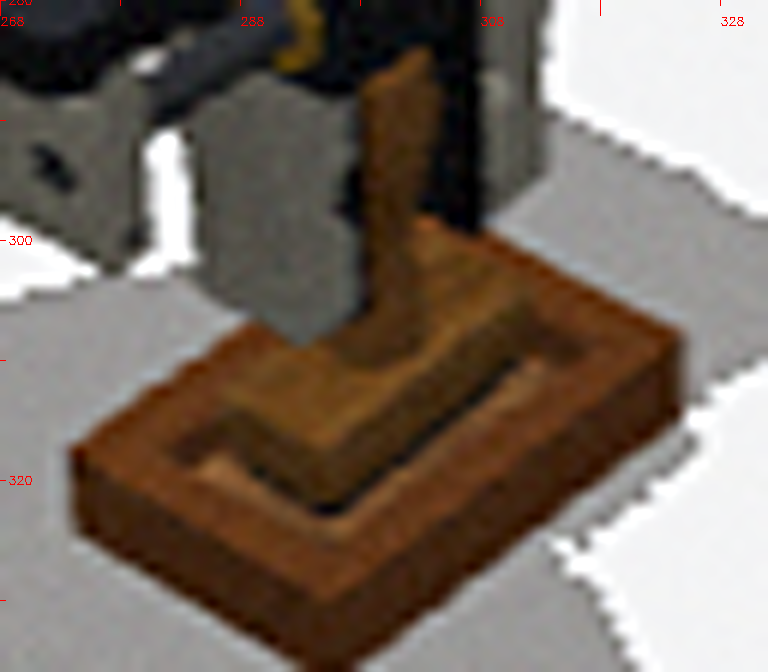

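```bash
python3 -m crank '[[0.001,0,0,0,0,0,0.15],[0.0025,0,0,0,0,0,0.15],[0.003,0,0,0,0,0,0.15],[0.003,0,0,0,0,0,0.15]]'; python3 -m crank '[[0.001,0,0,0,0,0,0.15],[0.0015,0,0,0,0,0,0.15],[0.0015,0,0,0,0,0,0.15]]'; python3 -c "
from h import *
print(st()[1],get_state()['force'])"
```

```text
t: 38.45
eef_pos: [0.4454, 0.2055, 0.0436]
ee_rot: [2.905, 1.571, -2.114]
force: [0.3, 0.0, -1.2]
width: 0.0226
t: 38.83
eef_pos: [0.4457, 0.2055, 0.0426]
ee_rot: [-1.327, 1.57, -0.063]
force: [-0.5, -1.3, 4.9]
width: 0.0223
[0.4457 0.2055 0.0426] [-0.5411 -1.2826  4.947 ]
```

Contact on the recess floor at the expected height. Release and rise.

```bash
python3 -m crank '[[0,0,0,0,0,0,0.3],[0,0,0,0,0,0,0.5],[0,0,0,0,0,0,0.5],[0,0,0,0,0,0,0.5],[-0.04,0,0,0,0,0,0.5],[-0.09,0,0,0,0,0,0.5],[-0.14,0,0,0,0,0,0.5],[-0.17,0,0,0,0,0,0.5],[-0.17,0,0,0,0,0,0.5]]'
python3 - <<'E'
from h import *
s=cam("side")
to([.45,.203,.2])
crop(s,"s28",260,260,75,75,9); cv2.imwrite("pics/s28f.png",s["img"])
E
```

```text
t: 39.95
eef_pos: [0.4465, 0.2065, 0.2148]
ee_rot: [-0.514, 1.565, 0.75]
force: [-0.0, 0.1, -0.2]
width: 0.044
jaw 72.4 shift [ 0.013  -0.005  -0.0015] turn [-0.      0.0023  0.0008] q6 -2.71 t 40.0
```

View pics/s28.png

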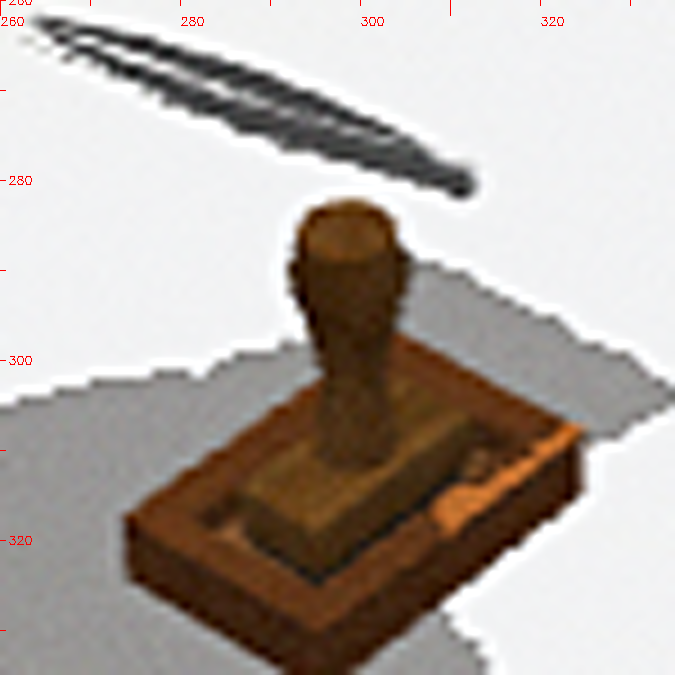

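View pics/s28f.png

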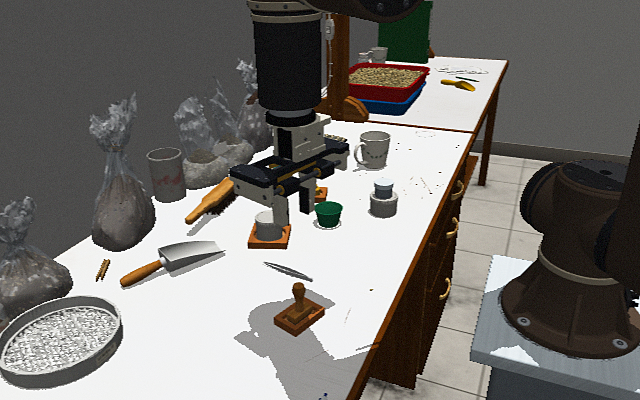

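```bash
python3 -c "
from h import *
to([.45,.42,.22])"; python3 -m crank '[[0,0.02,0.05,0,0,0,0.5],[0,0.03,0.1,0,0,0,0.5],[0,0.05,0.15,0,0,0,0.5],[0,0.06,0.2,0,0,0,0.5],[0,0.06,0.2,0,0,0,0.5],[0,0.06,0.2,0,0,0,0.5]]'
python3 - <<'E'
from h import *
t=cam("top")
crop(t,"t29",200,130,260,150,3)
s=cam("side");crop(s,"s29",230,160,180,180,3)
E
```

```text
jaw 72.4 shift [-0.0066  0.0606  0.2054] turn [-0.      0.0023  0.0008] q6 -2.71 t 40.0
t: 40.75
eef_pos: [0.4481, 0.4137, 0.2104]
ee_rot: [2.839, 1.568, -2.181]
force: [0.1, -0.1, 0.3]
width: 0.0438
```

View pics/t29.png

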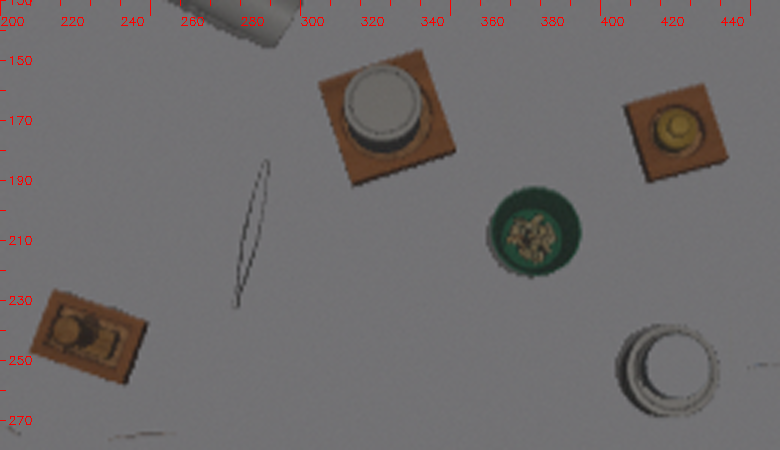

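View pics/s29.png

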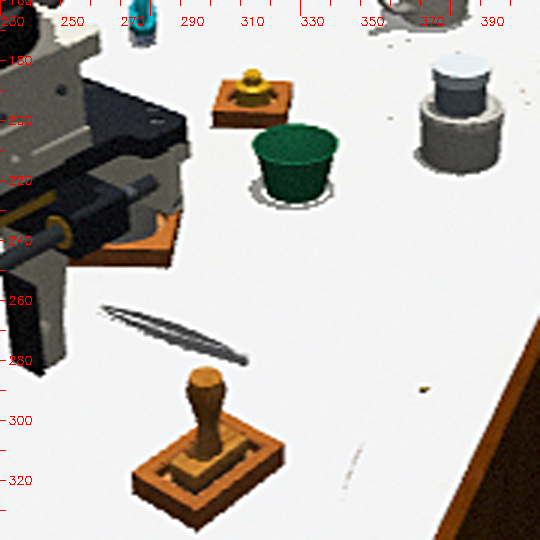

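Run:
```python
from h import *
t=cam("top")
print("small-large",(plane(t,(426.3,251.7),.086)-plane(t,(424.6,253.3),.048))[:2])
print("tin-rest",(plane(t,(327.2,163.8),.061)-plane(t,(328.9,168.5),.016))[:2])
print("weight-rest",(plane(t,(426.3,172),.041)-plane(t,(425.3,173.8),.016))[:2])
print("stamp-rest",(plane(t,(200+70/3,130+328/3),.08)-plane(t,(229.5,241.9),.016))[:2])
g=get_state();print(g["t"],g["force"]); job_done()
```

```text
small-large [0.0011 0.0037]
tin-rest [-0.0004  0.0032]
weight-rest [-0.0018  0.0026]
stamp-rest [ 0.0001 -0.0015]
40.9 [-0.1038  0.1062 -0.4027]
the job is handed in; nothing more can be done
```

The lot-check station is set up and handed in at about 41 s of the 144 s. The middle tin, the weight and the stamp stand upright in their own rests. The small tin is back on top of the large tin, which I did not move by any visible amount.

**Order of work:** I put the small tin aside, seated the middle tin, then set the small tin back on the large one. After that I moved the weight, then the stamp, turned about 37° to line up with its recess.

**Last checks** (centre offsets from the top picture, side picture viewed too):

| Object | Offset from its target | Limit |
|---|---|---|
| Middle tin | about 3 mm | 10 mm |
| Weight | about 3 mm | 10 mm |
| Stamp | about 1.5 mm | 10 mm |
| Small tin on large tin | about 4 mm | 15 mm |

Each piece touched down at the expected height with under 12 N vertical force. The gripper was open and clear, and everything looked upright and still.

**What disagreed:** positions read from the side and top cameras differed by about 3–6 mm in places, and by up to about 9 mm on the stamp's knob. I split the difference and corrected by eye just before gripping the weight and before lowering the weight and the stamp. The offsets in the table carry a few millimetres of the same error. In the last side picture the gripper hid most of the middle tin. My clear side view of it is from just after it was placed, and the last top picture shows it seated.

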